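# Set up the recipe card and hold the spring clip open round its edge

## Robot

A 7-joint arm with a two-finger parallel gripper is mounted at the origin on the work surface. World frame = base frame: x ahead of the robot, y to its left, z up, the work surface at z = 0. Lengths are in mm, angles in rad, forces in N, time in s.
With the tool pointing down it reaches from about 400 to 875 mm from the base axis. Payload 4.4 kg.
Tool frame: the origin (TCP) lies at the very end of the fingers, on their centre line; the grasp point (between the pads) lies 19 mm behind it; y points along the fingers, z is the direction in which the jaws open and shut, and the axes are right-handed (so a half turn about y gives the same grasp; the last joint's range is limited). The gripper opens to 85 mm and grips with 20 to 120 N. Pads are 22 mm wide; open, the fingers measure 114 mm over their backs; the gripper's body (76 mm by 85 mm) begins 54 mm behind the grasp point. The pads swing forward as they close: fully open they stand 13 mm farther back than shut.
Start: joints at [1.184, 0.628, 0.038, 1.517, -0.027, 0.996, -0.02], TCP at [204.991, -616.844, 196.713] pointing down, gripper open.
Joint ranges: [-3.06, 3.06], [-0.37, 2.12], [-1.25, 1.32], [0.18, 2.47], [-1.1, 4.24], [0.23, 1.98], [-2.94, 2.94]. Speed limits (rad/s): [2.57, 2.57, 3.14, 3.14, 3.14, 3.14, 3.14].

## Interface

Orientations are given as [roll, pitch, yaw] about the fixed x, y, z axes, in that order (R = Rz(yaw) Ry(pitch) Rx(roll)).
In Python, from cell import ctrl, imaging, finish_job gives the robot as it stands.
- The arm moves only by the shell command python3 -m inch 'ROWS'. ROWS is JSON, one flat list of numbers, 7 for each row, row after row: the opening, from 0 (shut) to 1 (fully open), then the shift along the tool's x, y, z in cm, then the turn, a rotation vector about the tool's x, y, z in degrees. A call has 1 to 12 rows; each row is the pose to reach, as a shift and turn from the pose commanded when the call began, along the tool's axes at that moment; what a row does not reach only later rows make up. A row lasts 1/10 s, in which the tool goes at most 50 mm and 8.59 degrees, less where a joint would pass 70% of its speed; a pose out of reach is approached as far as the arm can. A call with a gripper value outside its range is refused whole. The fingers move at their own pace and stop on an object; the grip force is fixed at half the most. Time passes only in rows, so rows that repeat a pose let the fingers close. It gives the time, the measured TCP pose, the force and the opening at its end, in the units of the state.
- ctrl.read_state(): the state, without advancing time (a new reading comes with each control period).
- imaging.get_image(name): name is "scene" or "top" or "wrist"; returns a dict with "img" (384x512x3 uint8, red, green, blue), "fx", "fy", "cx", "cy" (pixels), "R" (3x3) and "t" (3): a world point X has camera coordinates R X + t. Camera axes: x right, y down, z forward; pixel columns grow to the right and rows downward; lengths in mm; the calibration is good to about 2 mm. A picture is of the moment at which its call begins. There is no depth.
- finish_job(): hands the job in, once; it reports no verdict.
The state is a dict: "clock": time; "qpos": joint angles; "qd": joint speeds; "tau": joint torques, N m; "eef_pos": TCP position; "tool_rot": TCP orientation; "force": force on the tool from outside, world axes, zero at the start; "torque": the same for the moment, N m; "width": finger opening in mm.
Only numpy, scipy, OpenCV 4.12 (cv2) and the standard library are available. Lean on these libraries where they do the work, as an engineer would, in place of code of your own. Each camera call takes 0.05 s, during which the arm holds its last target.

## Task

Take the recipe card out of the wooden rack, stand it in the narrow raised trough of the black recipe stand, centred and leaning on the backrest, and let go of it. Then take the blue spring clip by its handles, squeeze it wide open and bring it level from the side until its gaping jaws reach well round one upright side edge of the card (either one), one jaw in front and one behind, centred and touching neither card nor stand. Finish there, still holding the clip squeezed open, and leave the other things where they are.

Things in the scene. Friction and masses are not known exactly. Their poses are not given: they have to be found in the camera images.
- card_center (a point): Recipe card: stiff white board 5 mm thick, 110 mm wide, 130 mm tall, 70 g, an orange band near the top and a round pie picture on each face. Starts upright in the dark wooden rack, lower edge 8 mm above the table, upper 95 mm free. This point is its middle (65 mm above its lower edge, 55 mm from each side edge). x through the thickness, y along the width, z up to the top edge.
- rack: Dark wooden card rack, fixed: two upright walls 8 mm thick and 130 mm long, tops 43 mm above the table, an 8 mm slot between them in which the card stands. Origin on the table under the middle of the slot; y runs along the slot. Rack and stand may change sides.
- stand_ledge (a point): Middle of the floor of the trough of the fixed black recipe stand, 30 mm above the table. The trough is 90 mm long (y) and 12 mm wide (x, +x to the back). The front lip (-x side) rises 12 mm above this floor. A card set upright in the trough and let go leans back onto the backrest by 6 to 12 degrees.
- stand: The black recipe stand: foot 100 x 100 mm, 8 mm thick. Origin on the table under the trough's middle, same axes as the trough. Behind the trough (+x) a backrest 50 mm wide and 5 mm thick, leaning back 6 degrees, rises to about 102 mm above the table; the card's sides stand 30 mm beyond it.
- clip_center (a point): Blue spring clip, 114 mm long, 60 g, lying on its side, 26 mm tall as it lies. This point is on its upright steel hinge pin, 13 mm above the table. x points along the jaws to their tips, y across (the line along which the handles are squeezed), z up. Jaws, 5 mm thick, reach 57 mm to +x; handles, 5 mm thick with white pads near the ends, reach 55 mm to -x in a V.
- clip_grip (a point): Where to squeeze the clip: midway between its handles, 40 mm behind the hinge pin; same axes as the clip. The handles measure about 49 mm over their outsides here when shut, 26 mm and parallel when fully squeezed. Squeezing here takes 3.5 N to start and 8 N fully open, where it meets a stop that may be squeezed harder (20 to 30 N is fine).
- clip_mouth (a point): The point midway between the tips of the clip's jaws, on its centre line, 57 mm ahead of the hinge pin; same axes as the clip.
- clip_a (a joint): How far each half of the clip is turned open: 0 shut, 0.3 rad fully open (both halves turn alike). The inner gap between the jaws is 2 mm when shut; fully open about 35 mm at the tips and 19 mm half-way along the jaws.
- can: Bystander, to be left alone: tin can with a blue label, 68 mm across, 75 mm tall. Origin under its centre.
- syrup: Bystander, to be left alone: small amber syrup bottle, red cap, 42 mm across, 100 mm tall. Origin under its centre.
- jar: Bystander, to be left alone: clear jar with a green label, 60 mm across, 75 mm tall. Origin under its centre.
- carton: Bystander, to be left alone: white and blue drink carton, 45 x 55 mm, 115 mm tall. Origin under its centre.
- tin: Bystander, to be left alone: bare aluminium cutter ring, 68 mm across, 20 mm tall. Origin under its centre.
- bowl: Bystander, to be left alone: red mixing bowl, 170 mm across, 65 mm tall. Origin under its centre.
- plate: Bystander, to be left alone: blue plate, 170 mm across, 18 mm tall. Origin under its centre.
There are look-alikes about, which are no part of the job. Of the things that look like the part that bears card_center, the largest one is meant.

How it is judged:
By the outcome, as a careful person would: the job done as asked, in the order asked, and still so for the second after the job is handed in, while the arm keeps its last pose, push and grip.
It also fails if it takes over 64 s, if anything falls off the work surface, if the arm or the gripper's body presses on something with over 40 N, if the wrist force passes 120 N, or if a joint passes its speed limit or range.

## Working session

There is one attempt and no reset: what is moved stays moved. The work goes in short steps, Python scripts to look and compute and a shell command to move; the robot and the scene stay as the last step left them, time stands still between calls to the robot, and variables do not carry over. Pictures are saved under pics/ and viewed, and the job is handed in when it is done.

```bash
ls; mkdir -p pics
python3 - <<'E'
from cell import ctrl, imaging
import cv2,json
s=ctrl.read_state();print({k:s[k] for k in('clock','eef_pos','tool_rot','force','width')})
for n in("scene","top","wrist"):
    d=imaging.get_image(n);cv2.imwrite(f"pics/{n}0.png",d["img"][:,:,::-1]);print(n,d["fx"],d["cx"],d["cy"],d["R"],d["t"])
E
```

```text
pics
{'clock': 0.0, 'eef_pos': array([ 204.79222328, -616.17156956,  195.80063604]), 'tool_rot': array([-1.57268112e+00,  1.26654562e-05, -2.82076633e+00]), 'force': array([ 0.25270192, -0.67840856, -0.38311547]), 'width': 85.41737347393509}
scene 356.90822099759635 259.89055156080497 190.1982134471544 [[-0.80316896  0.59570334  0.00756017]
 [ 0.43195421  0.59103667 -0.6812424 ]
 [-0.41028671 -0.54388711 -0.73201887]] [ 479.07463315 -209.99537489 1476.90815668]
top 351.17941041851867 248.80593060849336 189.94669601916348 [[ 0.02357348 -0.99971948  0.00229354]
 [-0.9876537  -0.02364424 -0.15485837]
 [ 0.15486916  0.00138533 -0.98793402]] [  -3.38321311  623.98020165 1308.42815708]
wrist 264.8694302939406 249.3258498015455 191.8088157467789 [[ 0.3147919  -0.94915919 -0.00170242]
 [-0.91692801 -0.30456478  0.25784359]
 [-0.24525311 -0.07960608 -0.96618517]] [-647.31672784  -34.18937411  378.74437513]
```

View pics/scene0.png

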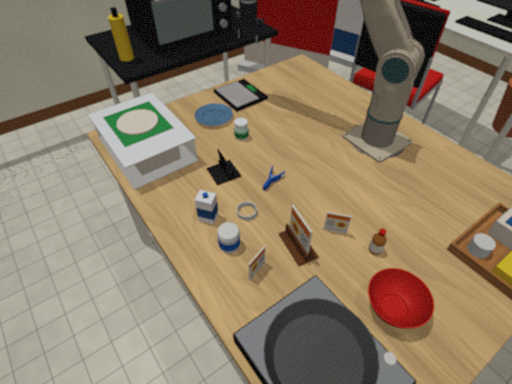

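View pics/top0.png

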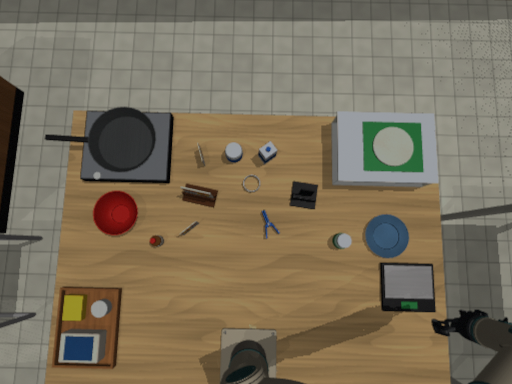

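View pics/wrist0.png

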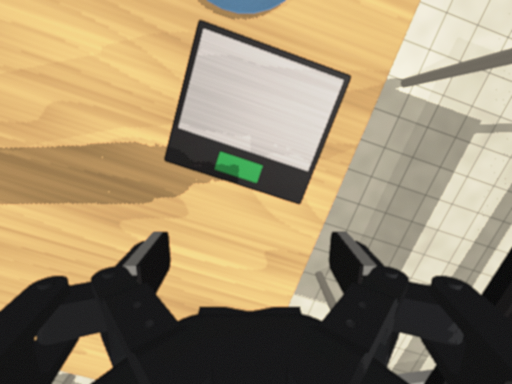

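```bash
cat > h.py <<'E'
import numpy as np,cv2
from cell import ctrl,imaging
from scipy.spatial.transform import Rotation as Ro
def cam(n):
    return imaging.get_image(n)
def ray(d,u,v,z):
    R=np.array(d["R"]);t=np.array(d["t"])
    c=-R.T@t; r=R.T@np.array([(u-d["cx"])/d["fx"],(v-d["cy"])/d["fy"],1]); return c+r*(z-c[2])/r[2]
def proj(d,X):
    p=np.array(d["R"])@np.array(X,float)+np.array(d["t"]);return np.array([d["fx"]*p[0]/p[2]+d["cx"],d["fy"]*p[1]/p[2]+d["cy"]])
def tri(obs):
    A=[];b=[]
    for d,u,v in obs:
        R=np.array(d["R"]);t=np.array(d["t"]);c=-R.T@t;r=R.T@np.array([(u-d["cx"])/d["fx"],(v-d["cy"])/d["fy"],1]);r/=np.linalg.norm(r)
        P=np.eye(3)-np.outer(r,r);A.append(P);b.append(P@c)
    return np.linalg.solve(sum(A),sum(b))
def crop(img,x0,y0,x1,y1,k,fn):
    cv2.imwrite(fn,cv2.resize(img[y0:y1,x0:x1,::-1],None,fx=k,fy=k,interpolation=cv2.INTER_CUBIC))
E
python3 - <<'E'
from h import *
import pickle
t=cam("top");s=cam("scene");pickle.dump((t,s),open("c0.pkl","wb"))
crop(t["img"],170,130,330,250,5,"pics/topz.png")
crop(s["img"],190,140,350,260,5,"pics/scenez.png")
E
```

```text
(no output)
```

View pics/topz.png

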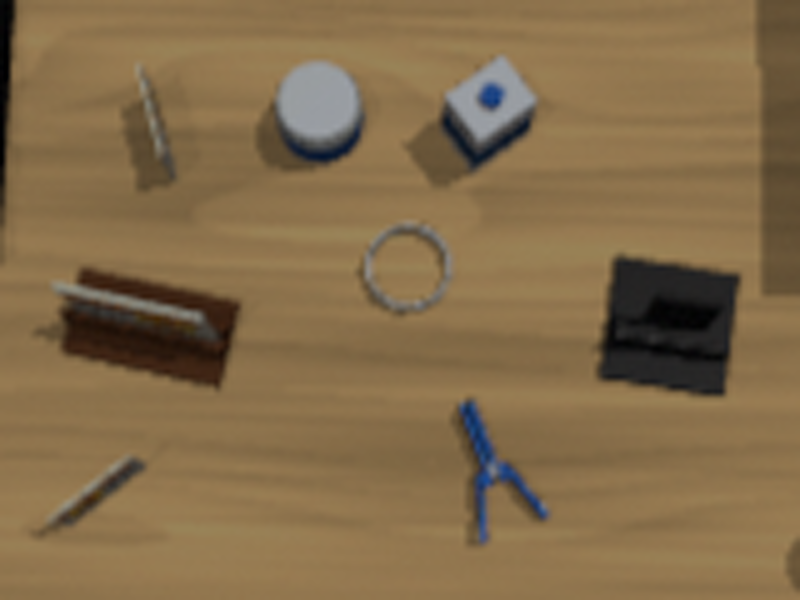

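View pics/scenez.png

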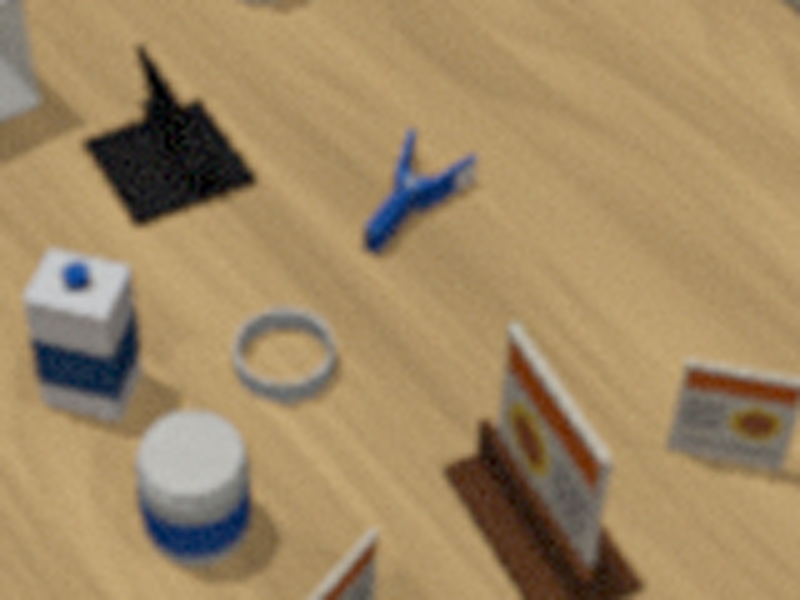

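Run:
```python
from h import *
import pickle
t,s=pickle.load(open("c0.pkl","rb"))
T=lambda x,y,z:ray(t,170+x/5,130+y/5,z).round(1)
S=lambda x,y,z:ray(s,190+x/5,140+y/5,z).round(1)
print("card top ends",T(55,287,138),T(205,318,138), "scene",S(515,328,138),S(607,463,138))
print("rack corners",[T(x,y,43) for x,y in((82,268),(240,300),(220,388))])
print("stand foot top",[T(x,y,8) for x,y in((615,257),(738,273),(725,395),(598,378))])
print("scene foot",[S(x,y,8) for x,y in((87,145),(200,102),(255,180),(140,222))])
print("lip",T(612,335,42),T(725,355,42))
print("clip tip,pin,handles",T(465,403,26),T(493,468,26),T(480,540,26),T(545,515,26))
print("scene clip",S(375,240,26),S(412,182,26),S(411,133,26),S(470,160,26))
```

```text
card top ends [613.3 256.2 138. ] [593.3 147.1 138. ] scene [593.4 157.1 138. ] [615.6 261.7 138. ]
rack corners [array([643.9, 254.7,  43. ]), array([621.7, 130.9,  43. ]), array([552.8, 143.8,  43. ])]
stand foot top [array([ 669.1, -164.3,    8. ]), array([ 658.4, -262.6,    8. ]), array([ 560.4, -251.7,    8. ]), array([ 571.5, -151.3,    8. ])]
scene foot [array([ 656.4, -249.6,    8. ]), array([ 561.7, -239.7,    8. ]), array([ 575.8, -144.7,    8. ]), array([ 666.8, -158.1,    8. ])]
lip [ 601.3 -158.    42. ] [ 587.8 -245.4   42. ]
clip tip,pin,handles [547.4 -45.7  26. ] [497.4 -68.3  26. ] [441.9 -59.1  26. ] [ 462.2 -108.9   26. ]
scene clip [551.6 -30.9  26. ] [495.3 -61.   26. ] [ 464.3 -102.    26. ] [447.1 -53.9  26. ]
```

```bash
cat >> h.py <<'E'
def toolR(s=None):
    s=s or ctrl.read_state(); return Ro.from_euler('xyz',s["tool_rot"]).as_matrix()
def Rdown(ang,tilt=None):
    # tool y down, z at angle ang (deg) about vertical
    z=np.array([np.cos(np.radians(ang)),np.sin(np.radians(ang)),0]);y=np.array([0,0,-1.]);x=np.cross(y,z);return np.c_[x,y,z]
def go(p,R,):
    s=ctrl.read_state();R0=toolR(s);d=R0.T@(np.array(p)-s["eef_pos"])/10
    rv=Ro.from_matrix(R0.T@R).as_rotvec(degrees=True);print("shift cm",d.round(2),"turn",rv.round(2))
E
python3 - <<'E'
from h import *
s=ctrl.read_state();R=toolR(s);w=cam("wrist");c=-np.array(w["R"]).T@w["t"]
print(R.round(3));print("cam in tool",R.T@(c-s["eef_pos"]),"\n cam rot in tool",(np.array(w["R"])@R).round(3))
ca=R.T@(c-s["eef_pos"])
# pose with camera axis hitting (stand) from TCP z 230
for P,a in(((600,-150,20),-7),):
    Rn=Rdown(a); ax=Rn@(np.array(w["R"])@R).T@[0,0,1] ; print(ax)
    tcp=np.array([0,0,260.]);cc=tcp+Rn@ca; off=ax*(20-cc[2])/ax[2]; tcp[:2]=np.array(P)[:2]-(cc+off)[:2]; print(tcp)
    go(tcp,Rn)
E
```

```text
[[-0.949 -0.     0.315]
 [-0.315  0.001 -0.949]
 [-0.    -1.    -0.001]]
cam in tool [ -64.21491752 -177.74188255   -1.70115577] 
 cam rot in tool [[ 0.001  0.     1.   ]
 [ 0.966 -0.258 -0.001]
 [ 0.258  0.966 -0.   ]]
[-0.03162107 -0.25589351 -0.96618767]
[ 607.53436218 -103.30521101  260.        ]
shift cm [-54.39  -6.34 -36.02] turn [ 4.000e-02 -6.462e+01 -2.000e-02]
```

```bash
python3 -m inch '[1,-54.4,-6.3,-36,0,-64.6,0, 1,-54.4,-6.3,-36,0,-64.6,0, 1,-54.4,-6.3,-36,0,-64.6,0, 1,-54.4,-6.3,-36,0,-64.6,0, 1,-54.4,-6.3,-36,0,-64.6,0, 1,-54.4,-6.3,-36,0,-64.6,0, 1,-54.4,-6.3,-36,0,-64.6,0, 1,-54.4,-6.3,-36,0,-64.6,0, 1,-54.4,-6.3,-36,0,-64.6,0, 1,-54.4,-6.3,-36,0,-64.6,0, 1,-54.4,-6.3,-36,0,-64.6,0, 1,-54.4,-6.3,-36,0,-64.6,0]'
python3 -c "
from h import *
print(ctrl.read_state()['eef_pos']);go([607.5,-103.3,260],Rdown(-7))"
```

```text
clock: 1.5
eef_pos: [574.6, -145.5, 254.7]
tool_rot: [-1.571, -0.0, -1.694]
force: [0.8, -1.1, -0.8]
width: 85.7
[ 574.64002467 -145.48542159  254.74066196]
shift cm [-4.59 -0.53  2.74] turn [-0.02 -0.03  0.02]
```

```bash
python3 -m inch '[1,-4.6,-0.5,2.7,0,0,0, 1,-4.6,-0.5,2.7,0,0,0, 1,-4.6,-0.5,2.7,0,0,0]'
python3 - <<'E'
from h import *
import pickle
w=cam("wrist");pickle.dump(w,open("w1.pkl","wb"));crop(w["img"],0,0,512,384,1.5,"pics/w1.png")
E
```

```text
clock: 1.8
eef_pos: [606.7, -102.7, 259.2]
tool_rot: [-1.571, 0.0, -1.69]
force: [-1.0, -0.7, 0.8]
width: 85.4
```

View pics/w1.png

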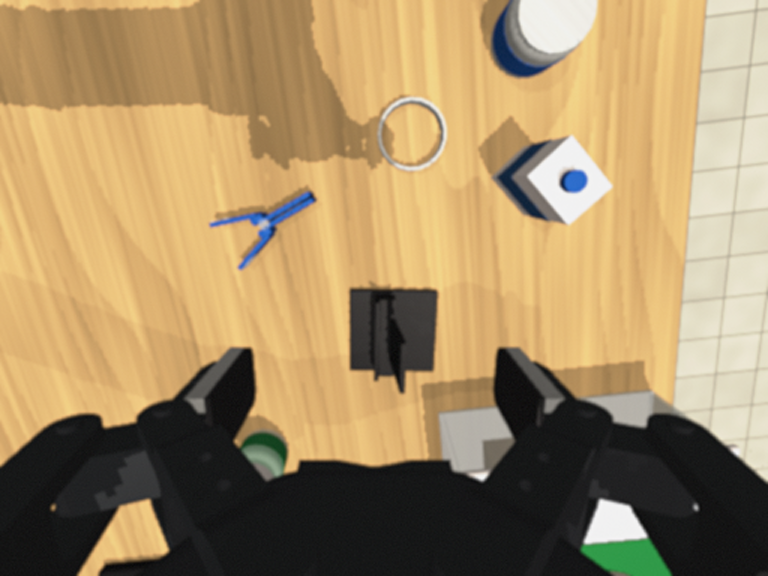

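Run:
```python
from h import *
import pickle
w=pickle.load(open("w1.pkl","rb"));im=w["img"]
a=np.clip(im[180:270,220:310].astype(float)*2.5,0,255).astype(np.uint8);crop(a,0,0,90,90,6,"pics/w1s.png")
crop(im,130,115,230,190,6,"pics/w1c.png")
```

```text
(no output)
```

View pics/w1s.png

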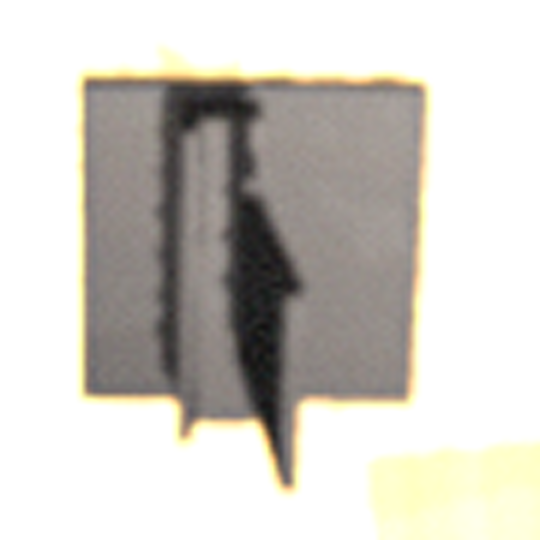

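View pics/w1c.png

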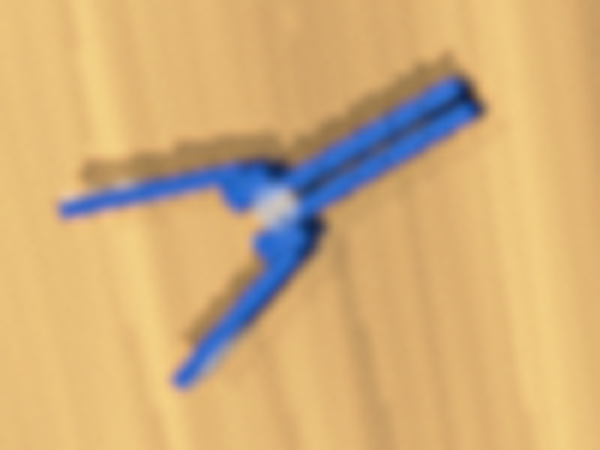

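Run:
```python
from h import *
import pickle
w=pickle.load(open("w1.pkl","rb"))
S=lambda x,y,z:ray(w,220+x/6-.4,180+y/6-.4,z)
f=[S(*p,8) for p in((85,80),(425,85),(408,400),(85,395))]
for p in f:print(p.round(1))
c=sum(f)/4;print("stand c",c.round(1), "edges ang",[np.degrees(np.arctan2(*(b-a)[1::-1])).round(2) for a,b in((f[0],f[1]),(f[3],f[2]),(f[3],f[0]),(f[2],f[1]))],[np.linalg.norm(a-b).round(1) for a,b in((f[0],f[1]),(f[3],f[2]),(f[3],f[0]),(f[2],f[1]))])
print("lip ends z42",S(165,90,42),S(183,90,42),S(168,380,42),S(183,435,42),"floor front/back z30",S(190,250,30),S(230,250,30),"back wall top?",S(230,250,42))
print("backrest top",S(287,488,102))
C=lambda x,y,z:ray(w,130+x/6-.4,115+y/6-.4,z)
print("clip tip",C(468,90,24),"pin",C(275,207,26),"h",C(65,210,24),C(183,380,24))
```

```text
[ 573.3 -149.1    8. ]
[ 667.6 -161.9    8. ]
[ 654.9 -257.6    8. ]
[ 560.3 -244.6    8. ]
stand c [ 614.  -203.3    8. ] edges ang [np.float64(-7.72), np.float64(-7.81), np.float64(82.29), np.float64(82.47)] [np.float64(95.2), np.float64(95.5), np.float64(96.4), np.float64(96.5)]
lip ends z42 [ 596.54826505 -145.33798407   42.        ] [ 601.15800521 -145.89109736   42.        ] [ 587.45911259 -226.44175268   42.        ] [ 589.55249033 -243.24162179   42.        ] floor front/back z30 [ 597.32720645 -194.46574232   30.        ] [ 608.17415295 -195.76729256   30.        ] back wall top? [ 608.31716551 -191.08003475   42.        ]
backrest top [ 615.70592952 -228.37980661  102.        ]
clip tip [548.6652569  -41.45725757  24.        ] pin [495.14535498 -64.42558779  26.        ] h [440.63779734 -58.86241368  24.        ] [ 461.67417029 -106.46830179   24.        ]
```

Run:
```python
from h import *
Rn=Rdown(-7.5);ca=np.array([-64.2,-177.7,-1.7]);w=cam("wrist")
ax=Rn@(np.array(w["R"])@toolR()).T@[0,0,1];tcp=np.array([0,0,150.]);cc=tcp+Rn@ca;off=ax*(30-cc[2])/ax[2];tcp[:2]=np.array([605,-195])-(cc+off)[:2];print(tcp);go(tcp,Rn)
```

```text
[ 608.42221254 -180.21405368  150.        ]
shift cm [ 7.26 10.91  1.25] turn [0.07 0.38 0.09]
```

```bash
python3 -m inch '[1,7,10.5,1.2,0,0.4,0, 1,7,10.5,1.2,0,0.4,0, 1,7,10.5,1.2,0,0.4,0, 1,7,10.5,1.2,0,0.4,0]'
python3 - <<'E'
from h import *
import pickle
w=cam("wrist");pickle.dump(w,open("w2.pkl","wb"));im=w["img"]
a=np.clip(im[110:290,180:340].astype(float)*2.2,0,255).astype(np.uint8);crop(a,0,0,160,180,3.3,"pics/w2.png")
E
```

```text
clock: 2.3
eef_pos: [604.7, -181.4, 150.5]
tool_rot: [-1.579, -0.003, -1.708]
force: [-1.5, -0.1, 0.6]
width: 85.8
```

View pics/w2.png

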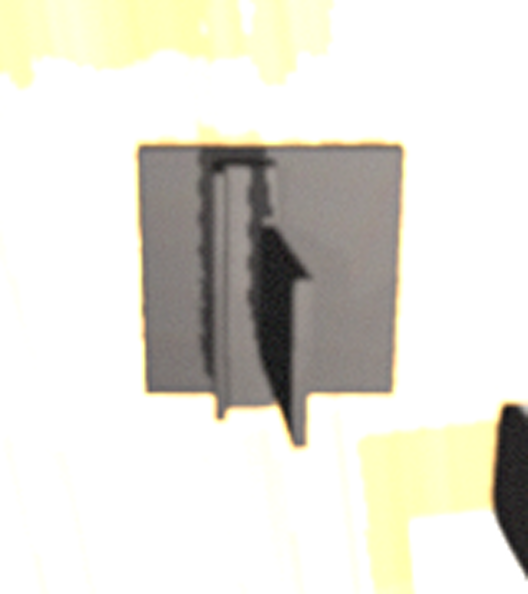

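Run:
```python
from h import *
import pickle
w=pickle.load(open("w2.pkl","rb"))
print((-np.array(w["R"]).T@w["t"]).round(1))
S=lambda x,y,z:ray(w,180+x/3.3-.35,110+y/3.3-.35,z)
f=[S(*p,8) for p in((140,147),(403,147),(392,390),(148,390))]
c=sum(f)/4;print("stand c",c.round(1),[np.linalg.norm(a-b).round(1) for a,b in((f[0],f[1]),(f[3],f[2]),(f[3],f[0]),(f[2],f[1]))])
th=np.radians(-7.7);ex=np.array([np.cos(th),np.sin(th),0]);ey=np.array([-np.sin(th),np.cos(th),0])
loc=lambda p:np.array([(p-c)@ex,(p-c)@ey]).round(1)
print("foot",[loc(p) for p in f])
for n,x,y,z in(("lip out near",216,170,42),("lip in near",226,168,42),("lip in far",225,407,42),("lip out far",217,416,42),("br front near",293,280,102),("br back near",311,279,102),("br front far",295,445,102),("br back far",305,445,102),("floor far",240,405,30),("base near",262,225,30),("trough near end floor",235,163,30)):print(n,loc(S(x,y,z)))
```

```text
[ 613.7 -115.3  328.1]
stand c [ 614.5 -203.3    8. ] [np.float64(96.0), np.float64(96.0), np.float64(95.5), np.float64(95.3)]
foot [array([-48.1,  47.8]), array([47.9, 47.6]), array([ 48.1, -47.7]), array([-47.9, -47.7])]
lip out near [-19.6  44.4]
lip in near [-16.3  45.1]
lip in far [-17.  -39.9]
lip out far [-19.9 -43.3]
br front near [ 2.4 23.6]
br back near [ 7.2 23.9]
br front far [  3.7 -24.9]
br back far [  6.5 -24.9]
floor far [-11.7 -44.4]
base near [-4.  23.3]
trough near end floor [-13.3  45. ]
```

```bash
python3 -c "
from h import *
go([604,205,230],Rdown(-10.5))"
```

```text
shift cm [-37.96  -7.7   -5.49] turn [0.22 2.78 0.04]
```

```bash
python3 -m inch '[1,-2,-7.7,-1,0,0,0, 1,-38,-7.7,-5.5,0,2.8,0, 1,-38,-7.7,-5.5,0,2.8,0, 1,-38,-7.7,-5.5,0,2.8,0, 1,-38,-7.7,-5.5,0,2.8,0, 1,-38,-7.7,-5.5,0,2.8,0, 1,-38,-7.7,-5.5,0,2.8,0, 1,-38,-7.7,-5.5,0,2.8,0, 1,-38,-7.7,-5.5,0,2.8,0, 1,-38,-7.7,-5.5,0,2.8,0, 1,-38,-7.7,-5.5,0,2.8,0, 1,-38,-7.7,-5.5,0,2.8,0]'
python3 - <<'E'
from h import *
import pickle
w=cam("wrist");pickle.dump((w,ctrl.read_state()),open("w3.pkl","wb"));im=w["img"]
crop(im,180,90,340,310,2.7,"pics/w3.png")
E
```

```text
clock: 3.55
eef_pos: [604.5, 206.6, 232.5]
tool_rot: [-1.569, -0.001, -1.751]
force: [-0.5, -0.4, -0.3]
width: 85.3
```

View pics/w3.png

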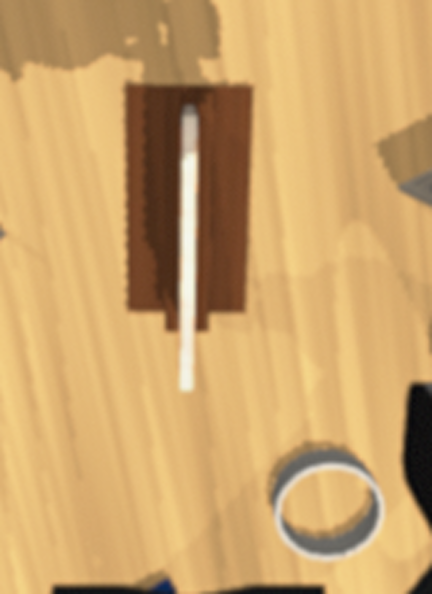

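Run:
```python
from h import *
import pickle
w,s=pickle.load(open("w3.pkl","rb"))
S=lambda x,y,z:ray(w,180+x/2.7-.35,90+y/2.7-.35,z)
a=S(189,153,138);b=S(186.5,390,138);print(a,b,np.linalg.norm(a-b),(a+b)/2,np.degrees(np.arctan2((a-b)[1],(a-b)[0]))-90)
f=[S(*p,8) for p in((126,86),(253,86),(245,311),(128,311))];print([p.round(1) for p in f],sum(f)/4)
f=[S(*p,43) for p in((165,329),(209,329))];print(f)
print(s["eef_pos"],w["t"])
c=(a+b)/2
go([c[0],c[1],102],Rdown(-10.5))
```

```text
[610.80840552 247.48412292 138.        ] [592.4518769 152.7003244 138.       ] 96.54496675476537 [601.63014121 200.09222366 138.        ] -10.96063334942717
[array([581.8, 277.3,   8. ]), array([649.7, 264.9,   8. ]), array([625., 139.,   8.]), array([557.1, 151.5,   8. ])] [603.40886872 208.16622188   8.        ]
[array([579.74756133, 148.30063225,  43.        ]), array([603.2166576 , 143.99195475,  43.        ])]
[604.50734005 206.3433547  232.18216667] [-556.2058114   259.68178705  493.09376402]
shift cm [ 0.66 13.02 -0.19] turn [-0.07  0.13  0.04]
```

Run:
```python
from h import *
import pickle
w,s=pickle.load(open("w3.pkl","rb"));im=w["img"]
crop(im,225,115,275,240,6,"pics/w3b.png")
print(im[122:156,250].mean(1).round())
```

```text
[ 61.  47.  47.  48.  45.  45.  66.  96. 109. 117. 136. 165. 179. 183.
 185. 187. 188. 188. 189. 190. 189. 187. 185. 185. 203. 225. 236. 239.
 240. 241. 239. 238. 237. 238.]
```

View pics/w3b.png

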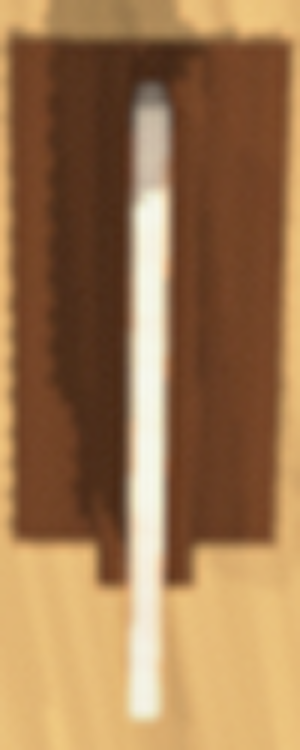

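Run:
```python
from h import *
import pickle
w,s=pickle.load(open("w3.pkl","rb"))
a=ray(w,249.8,132.3,138);b=ray(w,248.8,234.2,138)
print(a,b,np.linalg.norm(a-b),(a+b)/2,np.degrees(np.arctan2((a-b)[1],(a-b)[0]))-90)
c=(a+b)/2
go([c[0],c[1],100],Rdown(-10.6))
```

```text
[613.45747686 261.15126327 138.        ] [592.51196689 152.56029895 138.        ] 110.59254911503926 [602.98472188 206.85578111 138.        ] -10.917391686255868
shift cm [-0.03 13.22 -0.18] turn [-0.07  0.23  0.04]
```

```bash
python3 -m inch '[1,0,4,-0.2,0,0.2,0, 1,0,8,-0.2,0,0.2,0, 1,0,11,-0.2,0,0.2,0, 1,0,13.4,-0.2,0,0.2,0, 1,0,13.4,-0.2,0,0.2,0, 1,0,13.4,-0.2,0,0.2,0]'
python3 -c "
from h import *
go([603,206.9,98],Rdown(-10.6))
w=cam('wrist');crop(w['img'],100,90,400,330,2.5,'pics/w4.png')"
```

```text
clock: 4.2
eef_pos: [602.6, 207.7, 97.9]
tool_rot: [-1.571, -0.0, -1.754]
force: [0.3, 0.6, 0.4]
width: 85.4
shift cm [ 0.07 -0.01  0.06] turn [-0.01  0.08  0.01]
```

View pics/w4.png

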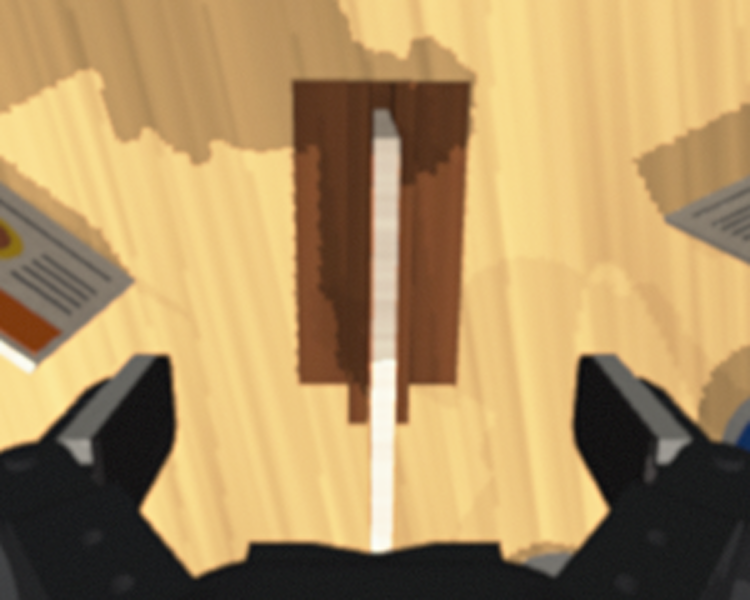

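```bash
python3 -m inch '[0,0,0,0,0,0,0, 0,0,0,0,0,0,0, 0,0,0,0,0,0,0, 0,0,0,0,0,0,0, 0,0,0,0,0,0,0, 0,0,0,0,0,0,0, 0,0,0,0,0,0,0, 0,0,0,0,0,0,0]'
```

```text
clock: 5.05
eef_pos: [602.4, 208.8, 97.7]
tool_rot: [-1.57, 0.0, -1.753]
force: [1.5, 0.2, 2.6]
width: 2.7
```

```bash
python3 -m inch '[0,0,-1,0,0,0,0, 0,0,-3,0,0,0,0, 0,0,-5,0,0,0,0, 0,0,-7.5,0,0,0,0, 0,0,-10,0,0,0,0, 0,0,-12,0,0,0,0, 0,0,-14,0,0,0,0, 0,0,-14,0,0,0,0, 0,0,-14,0,0,0,0]'
python3 -c "
from h import *
w=cam('wrist');crop(w['img'],100,90,400,330,2.5,'pics/w5.png')"
```

```text
clock: 5.95
eef_pos: [601.8, 208.5, 237.3]
tool_rot: [-1.571, -0.0, -1.753]
force: [-0.4, 0.6, -1.2]
width: 2.4
```

View pics/w5.png

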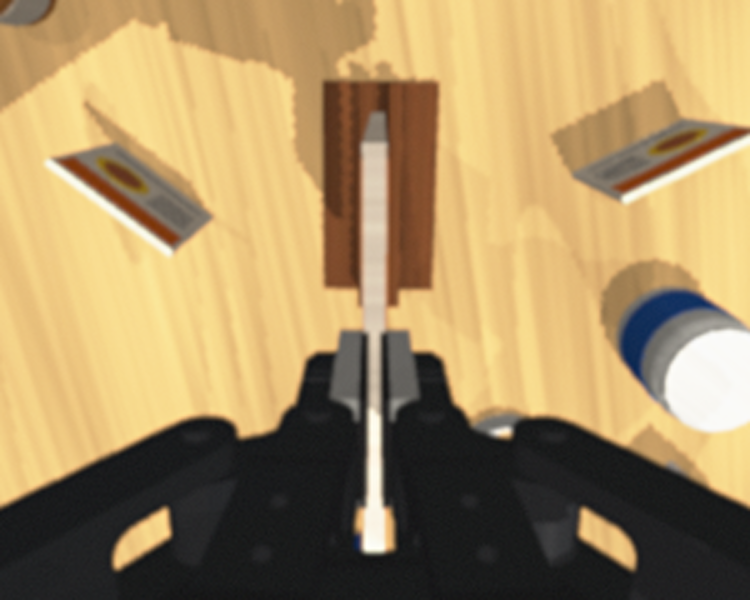

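Run:
```python
from h import *
w=cam("wrist");im=w["img"];s=ctrl.read_state();R=toolR(s);print(s["eef_pos"])
z=s["eef_pos"][2]+40
for r in(140,552):
    p=ray(w,100+375/2.5-.3,90+r/2.5-.3,z);print(R.T@(p-s["eef_pos"]))
print(im[138:156,250].mean(1).round());print(im[302:318,250].mean(1).round())
```

```text
[601.11617852 208.1616983  236.00871089]
[-54.01781908 -40.07594654  -1.28268483]
[ 45.99631057 -39.93035778  -1.3022278 ]
[125. 122. 122. 122. 123. 123. 123. 124. 140. 174. 192. 195. 195. 195.
 198. 200. 201. 202.]
[242. 243. 244. 246. 247. 248. 250. 247. 202. 112.  42.  23.  22.  25.
  24.  25.]
```

```bash
cat >> h.py <<'E'
th=np.radians(-7.7);EX=np.array([np.cos(th),np.sin(th),0]);EY=np.array([-np.sin(th),np.cos(th),0]);EZ=np.array([0,0,1.])
TR=np.array([603.8,-201.9,0])
def place(zb,tilt=6,dx=0,dy=0):
    a=np.radians(tilt);y=-np.sin(a)*EX-np.cos(a)*EZ;z=np.cos(a)*EX-np.sin(a)*EZ;x=np.cross(y,z)
    R=np.c_[x,y,z];B=TR+zb*EZ+dx*EX+dy*EY
    return B-y*89.8-1.3*x,R
E
python3 -c "
from h import *
p,R=place(115);print(p);go(p,R)"
```

```text
[ 613.27620044 -201.86940407  204.3080662 ]
shift cm [40.1   3.21  8.62] turn [-5.87 -2.72 -0.06]
```

```bash
python3 -m inch '[0,2,0,0.5,0,0,0, 0,6,0,1.5,0,0,0, 0,10.5,0,2.5,-1,0,0, 0,15,0,3.5,-2,-1,0, 0,19.5,0.5,4.5,-3,-1.5,0, 0,24,1,5.5,-4,-2,0, 0,28.5,1.5,6.5,-5,-2.5,0, 0,33,2.2,7.5,-5.9,-2.7,0, 0,36.5,2.8,8,-5.9,-2.7,0, 0,39,3.1,8.4,-5.9,-2.7,0, 0,40.1,3.2,8.6,-5.9,-2.7,0, 0,40.1,3.2,8.6,-5.9,-2.7,0]'
python3 - <<'E'
from h import *
p,R=place(115);go(p,R)
w=cam("wrist");im=w["img"];import pickle;pickle.dump(w,open("w6.pkl","wb"))
a=np.clip(im.astype(float)*1.7,0,255).astype(np.uint8)
crop(a,130,60,380,300,2.5,"pics/w6.png")
s=cam("scene");crop(s["img"],170,60,300,190,4.5,"pics/s6.png")
E
```

```text
clock: 7.25
eef_pos: [613.2, -202.9, 204.1]
tool_rot: [-1.676, 0.002, -1.708]
force: [-1.2, -0.5, -0.9]
width: 2.4
shift cm [-0.1  -0.02 -0.01] turn [ 0.02 -0.17 -0.14]
```

View pics/w6.png

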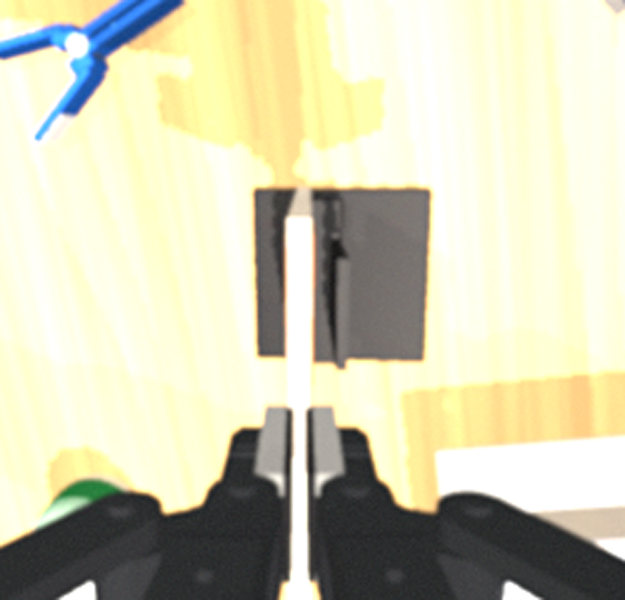

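View pics/s6.png

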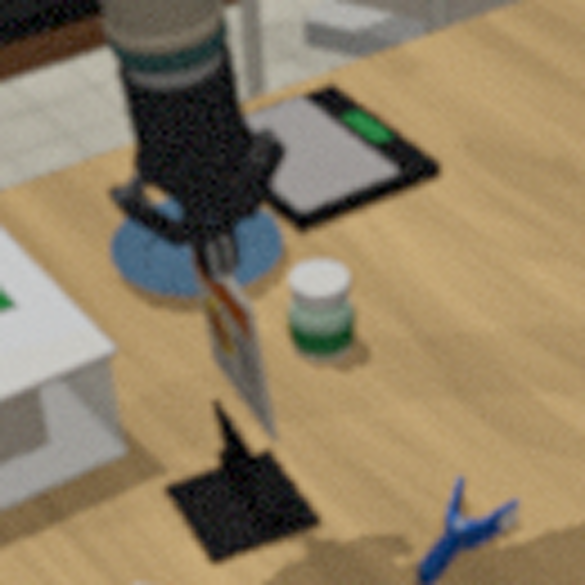

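Run:
```python
from h import *
import pickle
w=pickle.load(open("w6.pkl","rb"));s=ctrl.read_state()
R=toolR(s);y=R[:,1]
B=s["eef_pos"]+89.8*y; print("bottom exp",[(B-TR)@EX,(B-TR)@EY,B[2]])
p=ray(w,130+304/2.5-.3,60+187/2.5-.3,B[2]);print("seen bottom near",(p-TR)@EX,(p-TR)@EY)
T=s["eef_pos"]-40*y
p=ray(w,130+299/2.5-.3,60+215/2.5-.3,T[2]);print("seen top near",(p-TR)@EX,(p-TR)@EY,"exp",(T-TR)@EX)
S=lambda x,y,z:ray(w,130+x/2.5-.3,60+y/2.5-.3,z)
f=[S(*p,8) for p in((254,189),(430,190),(423,359),(258,356))];c=sum(f)/4;print("foot c",c,[np.linalg.norm(f[i]-f[i-1]) for i in range(4)])
print("foot c exp",TR+10.7*EX)
a=np.clip(w["img"].astype(float)*2.5,0,255).astype(np.uint8)
crop(a,225,125,310,215,6.5,"pics/w6b.png")
```

```text
bottom exp [np.float64(0.7774758492280343), np.float64(4.8153874921166535), np.float64(115.8087420238665)]
seen bottom near 0.6559150800593634 54.049586916542964
seen top near 12.276661293741856 54.33211775279193 exp 14.179771177404493
foot c [ 614.2998602 -203.9092084    8.       ] [np.float64(97.47125555873231), np.float64(96.89907450803886), np.float64(96.1402023486011), np.float64(96.99900534715098)]
foot c exp [ 614.40352024 -203.33365218    0.        ]
```

View pics/w6b.png

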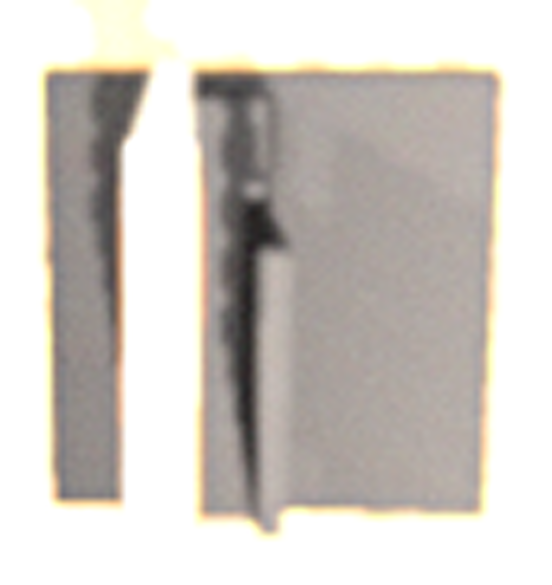

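Run:
```python
from h import *
for i in range(2):
    cam("top")
    s=ctrl.read_state();R=toolR(s);B=s["eef_pos"]+89.8*R[:,1]+1.3*R[:,0];print(s["eef_pos"],s["tool_rot"],(B-TR)@EX,(B-TR)@EY,B[2])
p,R=place(45,6);go(p,R)
p,R=place(31,6);go(p,R)
```

```text
[ 614.59528614 -198.31701269  205.45429096] [-1.67374161  0.00454147 -1.70259765] 0.9920562287751953 4.078887507439463 116.12472625958067
[ 614.69018585 -198.37979583  205.64770017] [-1.67340177  0.00414992 -1.70223596] 1.1253048765090805 3.9911749965122354 116.31536155048991
shift cm [0.39 7.1  0.64] turn [-0.12  0.19 -0.22]
shift cm [0.4  8.5  0.78] turn [-0.12  0.19 -0.22]
```

```bash
python3 -m inch '[0,0.3,1.5,0.1,-0.1,0.2,-0.2, 0,0.4,3,0.2,-0.1,0.2,-0.2, 0,0.4,4.5,0.4,-0.1,0.2,-0.2, 0,0.4,5.5,0.5,-0.1,0.2,-0.2, 0,0.4,5.5,0.5,-0.1,0.2,-0.2, 0,0.4,5.5,0.5,-0.1,0.2,-0.2, 0,0.4,5.5,0.5,-0.1,0.2,-0.2]'
python3 - <<'E'
from h import *
import pickle
w=cam("wrist");pickle.dump(w,open("w7.pkl","wb"));im=w["img"]
a=np.clip(im.astype(float)*2.,0,255).astype(np.uint8)
crop(a,200,110,330,230,5,"pics/w7.png")
for i in range(2):
    s=ctrl.read_state();R=toolR(s);B=s["eef_pos"]+89.8*R[:,1]+1.3*R[:,0];print(s["eef_pos"],s["tool_rot"],(B-TR)@EX,(B-TR)@EY,B[2]);cam("top")
p,R=place(31,6);go(p,R)
E
```

```text
clock: 8.15
eef_pos: [613.6, -205.1, 150.9]
tool_rot: [-1.674, -0.001, -1.709]
force: [1.2, 0.6, -0.2]
width: 2.6
[ 613.57683033 -205.13857488  150.97936327] [-1.67381964e+00 -1.57810002e-03 -1.70878058e+00] 0.8823428758951958 -3.307173966876686 61.65766445959903
[ 613.49994069 -205.13045883  150.95679545] [-1.67390557e+00 -1.58924383e-03 -1.70880769e+00] 0.79734233109937 -3.3101491079041767 61.635906556459574
shift cm [-0.33  3.05  0.26] turn [-0.08 -0.22  0.07]
```

View pics/w7.png

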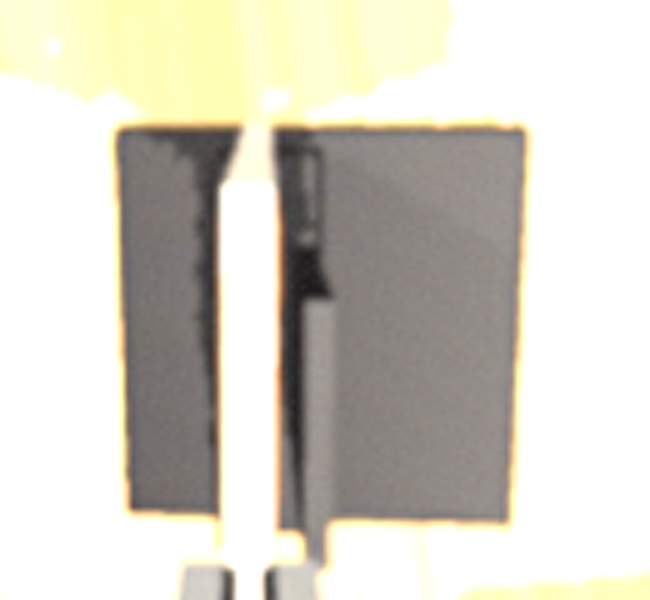

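Run:
```python
from h import *
import pickle
w=pickle.load(open("w7.pkl","rb"))
S=lambda x,y,z:ray(w,200+x/5-.4,110+y/5-.4,z)
p=S(258,124,61.6);print((p-TR)@EX,(p-TR)@EY)
p=S(248,180,61.6+129);print((p-TR)@EX,(p-TR)@EY)
f=[S(*p,8) for p in((118,127),(527,128),(510,520),(130,513))];c=sum(f)/4;print("foot c",c,[np.linalg.norm(f[i]-f[i-1]) for i in range(4)])
for n,x,y,z in (("br near",303,299,102),("br far",308,560,102)): print(n,((S(x,y,z)-TR)@EX),((S(x,y,z)-TR)@EY))
```

```text
1.3316178542421109 51.66673203367259
12.74920371233297 52.323142552498695
foot c [ 614.55666634 -203.7028112     8.        ] [np.float64(97.89172504304221), np.float64(96.60457813534677), np.float64(96.51691899926364), np.float64(96.97702568623704)]
br near 12.9691937812242 24.08401539107856
br far 14.189352109060774 -23.970492329948495
```

```bash
python3 -m inch '[0,-0.3,0,-0.05,0,-0.2,0, 0,-0.3,0,-0.05,0,-0.2,0, 0,-0.3,0.8,0.03,0,-0.2,0, 0,-0.3,1.6,0.1,0,-0.2,0, 0,-0.3,2.3,0.15,0,-0.2,0, 0,-0.3,2.6,0.2,0,-0.2,0, 0,-0.3,2.6,0.2,0,-0.2,0, 0,-0.3,2.6,0.2,0,-0.2,0, 0,-0.3,2.6,0.2,0,-0.2,0]'
python3 - <<'E'
from h import *
import pickle
w=cam("wrist");pickle.dump(w,open("w7.pkl","wb"));im=w["img"]
a=np.clip(im.astype(float)*2.,0,255).astype(np.uint8)
crop(a,190,110,340,250,5,"pics/w8.png")
s=cam("scene");crop(s["img"],190,100,270,180,7,"pics/s8.png")
s=ctrl.read_state();R=toolR(s);B=s["eef_pos"]+89.8*R[:,1]+1.3*R[:,0];print(s["eef_pos"],s["tool_rot"],(B-TR)@EX,(B-TR)@EY,B[2])
p,R=place(30,6);go(p,R)
E
```

```text
clock: 9.2
eef_pos: [612.9, -202.0, 124.4]
tool_rot: [-1.675, -0.001, -1.705]
force: [0.2, -0.0, -0.4]
width: 2.3
[ 612.84187665 -202.05754152  124.45838971] [-1.67479012e+00 -1.14590296e-03 -1.70532318e+00] -0.34055407431639556 -0.3457072351015705 35.145080964768304
shift cm [-0.03  0.51  0.09] turn [-0.04 -0.01  0.06]
```

View pics/w8.png

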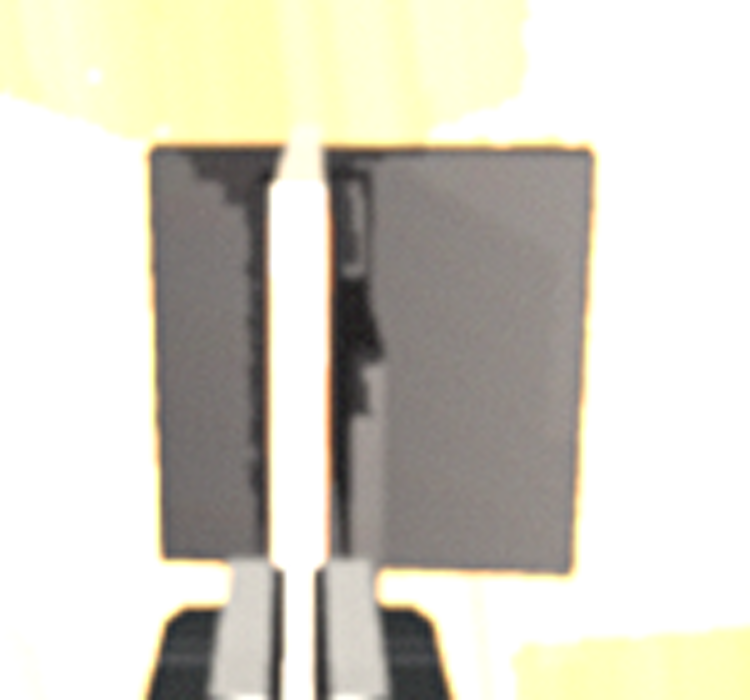

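View pics/s8.png

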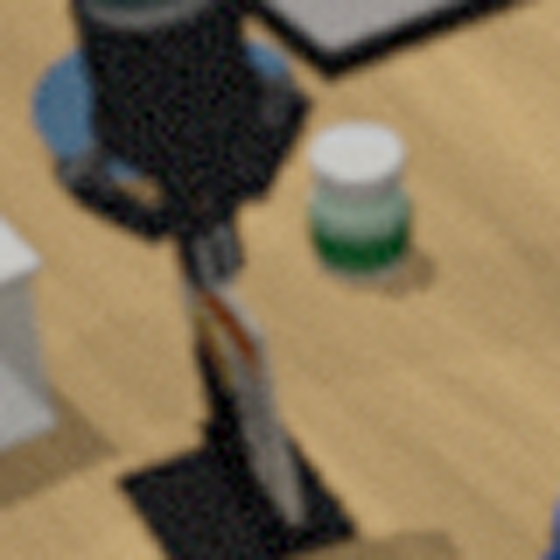

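```bash
python3 -m inch '[0,0,0.2,0.02,0,0,0, 0,0,0.4,0.04,0,0,0, 0,0,0.5,0.05,0,0,0, 0,0,0.5,0.05,0,0,0, 0,0,0.5,0.05,0,0,0]'
python3 -c "
from h import *
s=ctrl.read_state();R=toolR(s);B=s['eef_pos']+89.8*R[:,1]+1.3*R[:,0];print(s['force'],(B-TR)@EX,(B-TR)@EY,B[2])"
```

```text
clock: 9.8
eef_pos: [613.0, -202.1, 119.5]
tool_rot: [-1.675, -0.001, -1.705]
force: [0.4, 0.6, 2.8]
width: 2.8
[0.44417034 0.55740448 2.84394623] -0.17327573792437104 -0.3722452626148678 30.17592702781392
```

```bash
python3 -m inch '[0.1,0,0,0,0,0,0, 0.2,0,0,0,0,0,0, 0.3,0,0,0,0,0,0, 0.5,0,0,0,0,0,0, 0.6,0,0,0,0,0,0, 0.6,0,0,0,0,0,0, 0.6,0,0,0,0,0,0]'
python3 - <<'E'
from h import *
w=cam("wrist");im=w["img"]
a=np.clip(im.astype(float)*2.,0,255).astype(np.uint8)
crop(a,140,100,390,330,2.5,"pics/w9.png")
E
```

```text
clock: 10.5
eef_pos: [612.6, -202.0, 119.1]
tool_rot: [-1.675, -0.001, -1.705]
force: [-0.0, 0.4, 0.2]
width: 51.3
```

View pics/w9.png

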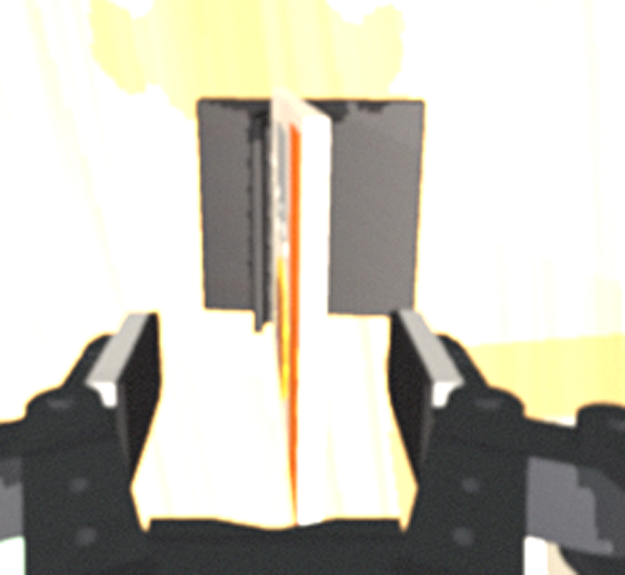

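```bash
python3 -m inch '[0.6,0,-1,0,0,0,0, 0.6,0,-3,0,0,0,0, 0.6,0,-5,0,0,0,0, 0.6,0,-7.5,0,0,0,0, 0.8,0,-10,0,0,0,0, 1,0,-12,0,0,0,0, 1,0,-13,0,0,0,0, 1,0,-13,0,0,0,0]'
python3 - <<'E'
from h import *
import pickle
w=cam("wrist");t=cam("scene");pickle.dump((w,t),open("w10.pkl","wb"));im=w["img"]
crop(im,130,60,400,300,2.5,"pics/w10.png")
crop(t["img"],180,100,280,190,6,"pics/s10.png")
E
```

```text
clock: 11.35
eef_pos: [627.1, -203.8, 250.2]
tool_rot: [-1.672, -0.001, -1.705]
force: [1.4, 0.5, -0.6]
width: 85.2
```

View pics/w10.png

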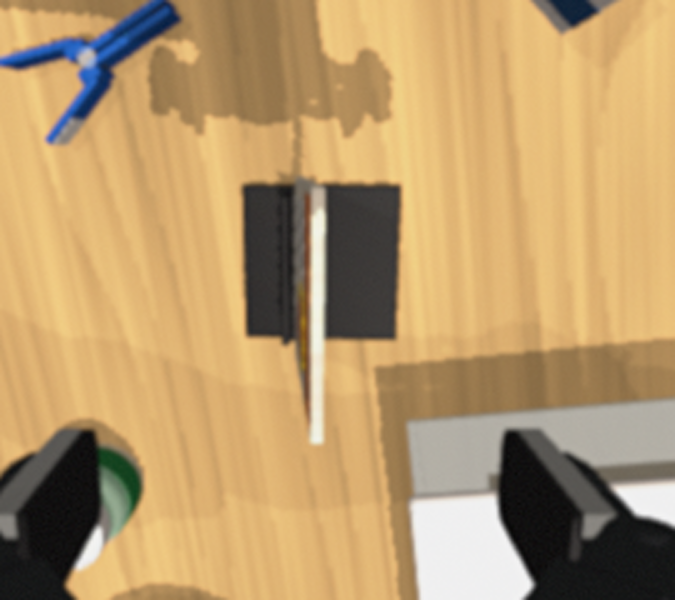

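View pics/s10.png

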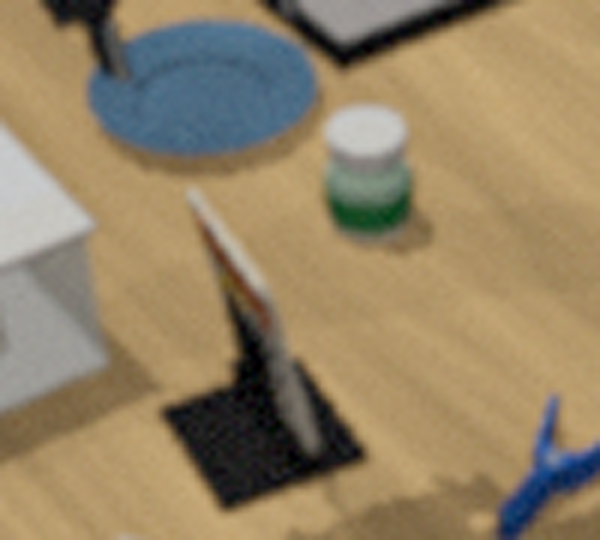

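Run:
```python
from h import *
import pickle
w,t=pickle.load(open("w10.pkl","rb"))
S=lambda x,y,z:ray(w,130+x/2.5-.3,60+y/2.5-.3,z)
print(w["img"][128:150,256].mean(1).round())
for p in((318,188),(316.5,441)):
    q=S(*p,159);print(q,(q-TR)@EX,(q-TR)@EY)
# clip tip/pin/handles
for n,x,y,z in(("tip",168,12,24),("pin",86,57,26),("h1",5,63,24),("h2",56,138,24)):print(n,S(x,y,z).round(1))
im=w["img"];crop(im,120,50,220,130,6,"pics/w10c.png")
```

```text
[182. 180. 169. 155. 145. 130. 134. 157. 173. 177. 178. 180. 179. 180.
 183. 189. 200. 213. 226. 234. 236. 236.]
[ 630.95211848 -150.92899157  159.        ] 20.077882267868592 54.14942180775052
[ 616.41929754 -258.86020152  159.        ] 20.13739197274364 -54.7557912232159
tip [547.6 -47.6  24. ]
pin [495.  -64.2  26. ]
h1 [444.  -59.7  24. ]
h2 [ 465.4 -106.1   24. ]
```

View pics/w10c.png

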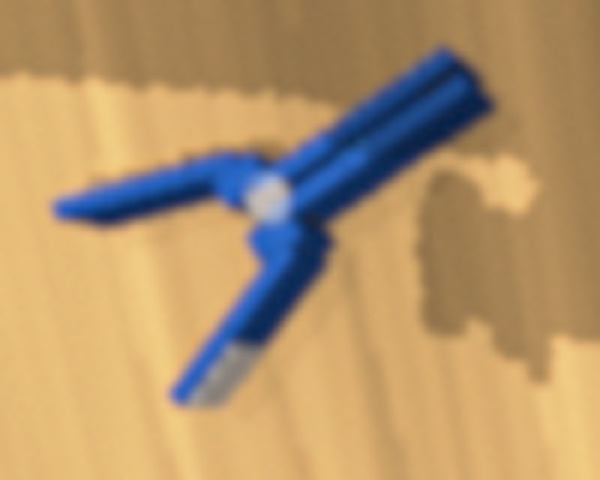

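Run:
```python
from h import *
import pickle
w,t=pickle.load(open("w10.pkl","rb"))
S=lambda x,y,z:ray(w,120+x/6-.4,50+y/6-.4,z)
tip=S(457,64,26);pin=S(268,197,26);h=(S(60,209,26)+S(180,393,26))/2
for v in(tip-pin,pin-h,tip-h):print(np.degrees(np.arctan2(v[1],v[0])),np.linalg.norm(v))
print(pin)
a=np.radians(22);g=pin-40*np.array([np.cos(a),np.sin(a),0]);print(g)
print(ctrl.read_state()["qpos"]);go([g[0],g[1],160],Rdown(112))
go([g[0],g[1],230],Rdown(52))
```

```text
22.66012981097288 56.56838949395119
22.970430191212543 46.9027642668502
22.800786809797135 103.47077771387389
[495.30342148 -64.17950681  26.        ]
[458.2160673  -79.16377055  26.        ]
[ 0.41567201  0.67594959 -0.29037828  1.29547389  0.19255497  1.30324075
 -0.01894298]
shift cm [-10.1   10.64 -17.22] turn [   3.74 -119.58   -6.3 ]
shift cm [-10.09   3.68 -17.96] turn [  5.54 -59.65  -3.11]
```

```bash
python3 -m inch '[1,-10.1,3.7,-18,5.5,-59.7,-3.1, 1,-10.1,3.7,-18,5.5,-59.7,-3.1, 1,-10.1,3.7,-18,5.5,-59.7,-3.1, 1,-10.1,3.7,-18,5.5,-59.7,-3.1, 1,-10.1,3.7,-18,5.5,-59.7,-3.1, 1,-10.1,3.7,-18,5.5,-59.7,-3.1, 1,-10.1,3.7,-18,5.5,-59.7,-3.1, 1,-10.1,3.7,-18,5.5,-59.7,-3.1, 1,-10.1,3.7,-18,5.5,-59.7,-3.1]'
python3 -c "
from h import *
a=np.radians(22.8);g=np.array([495.3,-64.2])-40*np.array([np.cos(a),np.sin(a)]);print(g)
go([g[0],g[1],170],Rdown(112.8))"
```

```text
clock: 12.35
eef_pos: [457.8, -79.3, 229.6]
tool_rot: [-1.571, 0.001, -0.666]
force: [-0.3, -0.1, 0.3]
width: 85.4
[458.42547394 -79.70062346]
shift cm [0.08 5.96 0.01] turn [-0.000e+00 -6.098e+01 -6.000e-02]
```

```bash
python3 -m inch '[1,0,6,0,0,-61,0, 1,0,6,0,0,-61,0, 1,0,6,0,0,-61,0, 1,0,6,0,0,-61,0, 1,0,6,0,0,-61,0, 1,0,6,0,0,-61,0, 1,0,6,0,0,-61,0, 1,0,6,0,0,-61,0, 1,0,6,0,0,-61,0, 1,0,6,0,0,-61,0]'
python3 - <<'E'
from h import *
import pickle
w=cam("wrist");im=w["img"];s=ctrl.read_state();pickle.dump((w,s),open("w11.pkl","wb"));print(s["qpos"].round(2))
crop(im,140,80,400,320,2.5,"pics/w11.png")
go([458.4,-79.7,170],Rdown(112.8))
E
```

```text
clock: 13.35
eef_pos: [458.4, -79.1, 170.1]
tool_rot: [-1.571, -0.0, 0.399]
force: [0.8, -0.0, -0.7]
width: 85.7
[ 0.71  0.53 -0.86  2.03  0.55  0.83  1.5 ]
shift cm [-0.02  0.02 -0.05] turn [0.03 0.1  0.01]
```

View pics/w11.png

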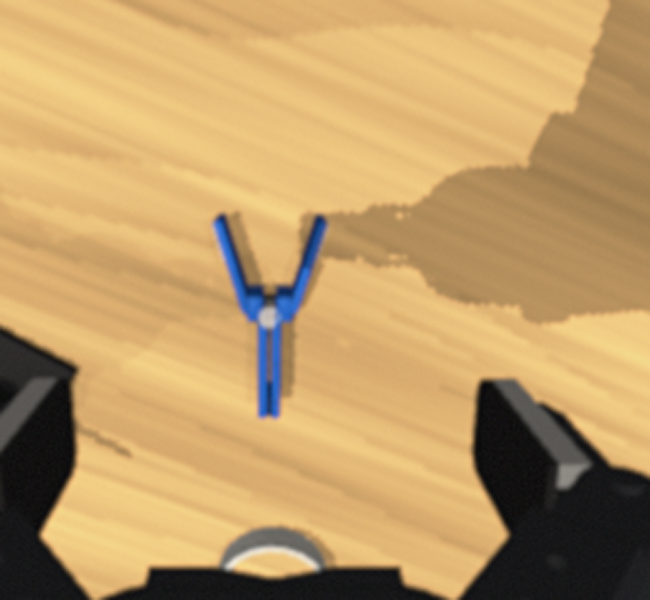

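Run:
```python
from h import *
import pickle
w,s=pickle.load(open("w11.pkl","rb"));R=toolR(s)
S=lambda x,y,z:ray(w,140+x/2.5-.3,80+y/2.5-.3,z)
for n,x,y in(("tip",269.5,413),("pin",269,317),("h1",222,217),("h2",321,218)):
    p=S(x,y,26);print(n,p.round(1),(R.T@(p-s["eef_pos"])).round(1))
```

```text
tip [544.5 -43.7  26. ] [ 93.1 144.2  -0.8]
pin [495.2 -64.6  26. ] [ 39.5 144.2  -0.9]
h1 [ 456.6 -105.8   26. ] [-12.1 144.2 -23.8]
h2 [438.2 -60.8  26. ] [-11.5 144.2  24.8]
```

```bash
python3 -m inch '[1,0,4,0,0,0,0, 1,0,8,0,0,0,0, 1,0,11.5,0,0,0,0, 1,0,14,0,0,0,0, 1,0,15.5,0,0,0,0, 1,0,16.3,0,0,0,0, 1,0,16.3,0,0,0,0, 1,0,16.3,0,0,0,0]'
python3 - <<'E'
from h import *
w=cam("wrist");im=w["img"]
crop(im,100,100,400,340,2.5,"pics/w12.png")
go([458.4,-79.7,2.5],Rdown(112.8))
E
```

```text
clock: 14.2
eef_pos: [459.0, -79.1, 7.8]
tool_rot: [-1.572, -0.001, 0.402]
force: [-0.2, 0.2, 0.7]
width: 85.4
shift cm [-0.1   0.55 -0.02] turn [0.07 0.22 0.1 ]
```

View pics/w12.png

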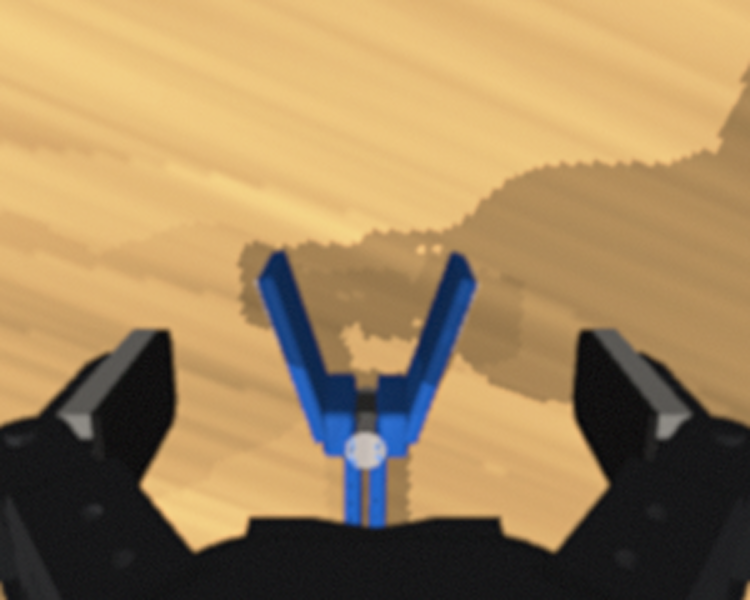

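```bash
python3 -m inch '[0.8,0,0.3,0,0,0,0, 0.65,0,0.5,0,0,0,0, 0.55,0,0.5,0,0,0,0, 0.45,0,0.5,0,0,0,0, 0.4,0,0.5,0,0,0,0, 0.35,0,0.5,0,0,0,0, 0.35,0,0.5,0,0,0,0]'
python3 - <<'E'
from h import *
w=cam("wrist");im=w["img"]
crop(im,100,100,400,340,2.5,"pics/w13.png")
print(ctrl.read_state()["force"],ctrl.read_state()["width"])
E
```

```text
clock: 14.95
eef_pos: [458.5, -79.1, 2.3]
tool_rot: [-1.571, -0.0, 0.402]
force: [-0.1, -0.2, 0.6]
width: 30.3
[-0.77632753  0.45661501 -0.13488957] 29.949749545185636
```

View pics/w13.png

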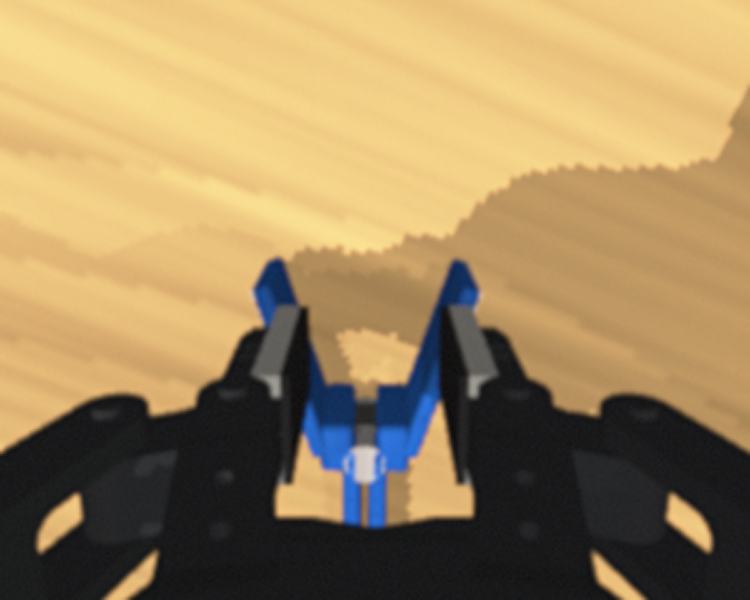

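Run:
```python
from h import *
t=cam("scene");w=cam("wrist");s=ctrl.read_state();R=toolR(s)
a=cv2.resize(t["img"][120:210,220:330,::-1],None,fx=7,fy=7,interpolation=cv2.INTER_CUBIC)
for yb in(0,-20,-40,-60):
    for x in (-11,11):
        p=proj(t,s["eef_pos"]+R@[x,yb,0]);cv2.circle(a,(int((p[0]-220+.5)*7),int((p[1]-120+.5)*7)),4,(0,0,255) if yb==0 else (0,255,255),-1)
cv2.imwrite("pics/s14.png",a)
b=w["img"][:,:,::-1].copy();b=cv2.resize(b,None,fx=1.5,fy=1.5)
for yb in(0,-20,-40,-60):
    for x in (-11,11):
      for z in(-15,15):
        p=proj(w,s["eef_pos"]+R@[x,yb,z]);cv2.circle(b,(int((p[0]+.5)*1.5),int((p[1]+.5)*1.5)),3,(0,0,255) if yb==0 else (0,255,255),-1)
cv2.imwrite("pics/w14.png",b)
```

```text
(no output)
```

View pics/s14.png

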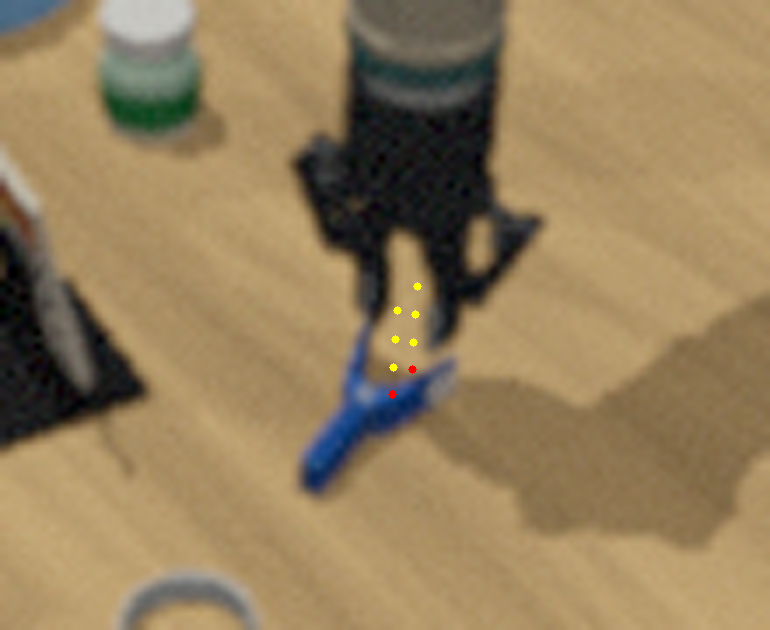

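View pics/w14.png

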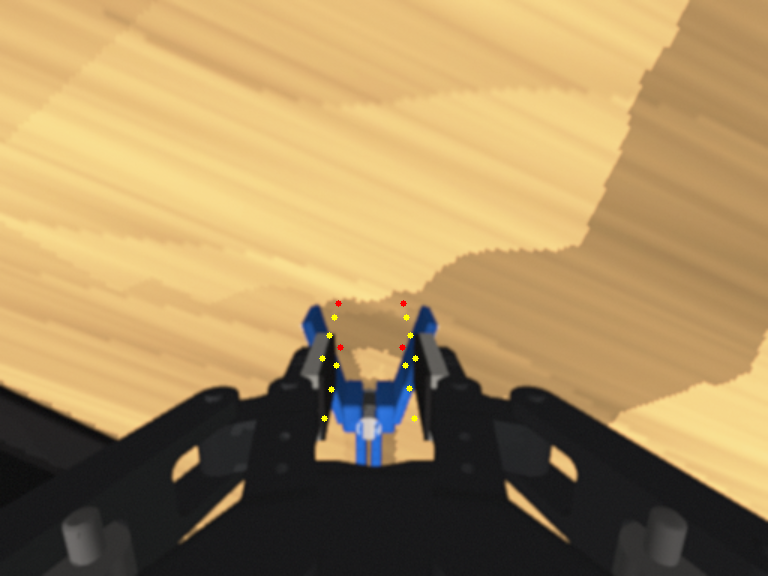

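```bash
python3 -m inch '[0.6,0,0,0,0,0,0, 0.75,0,0,0,0,0,0, 0.75,0,0,0,0,0,0, 0.75,0,0.7,0,0,0,0, 0.75,0,1.4,0,0,0,0, 0.75,0,2,0,0,0,0, 0.75,0,2,0,0,0,0, 0.75,0,2,0,0,0,0]'
python3 - <<'E'
from h import *
t=cam("scene");w=cam("wrist");s=ctrl.read_state();R=toolR(s);print(s["force"],s["eef_pos"])
crop(t["img"],250,140,310,190,10,"pics/s15.png");crop(w["img"],100,100,400,340,2.5,"pics/w15.png")
E
```

```text
clock: 15.9
eef_pos: [458.3, -79.0, -18.1]
tool_rot: [-1.571, 0.0, 0.403]
force: [-0.3, -0.1, 0.3]
width: 64.1
[-0.55566137  1.05671715  0.66432278] [458.59409208 -79.02985272 -17.69704306]
```

View pics/s15.png

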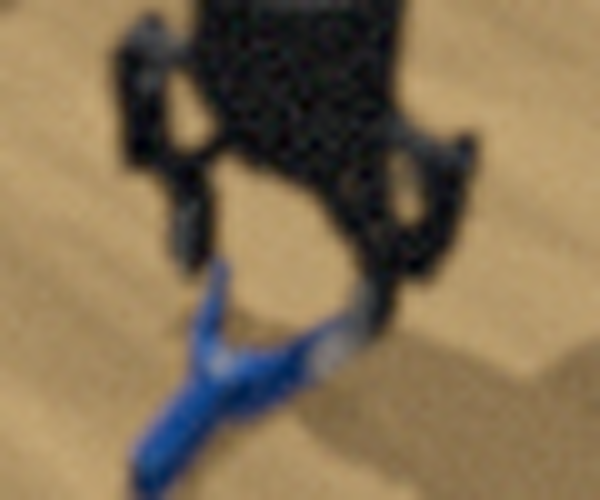

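View pics/w15.png

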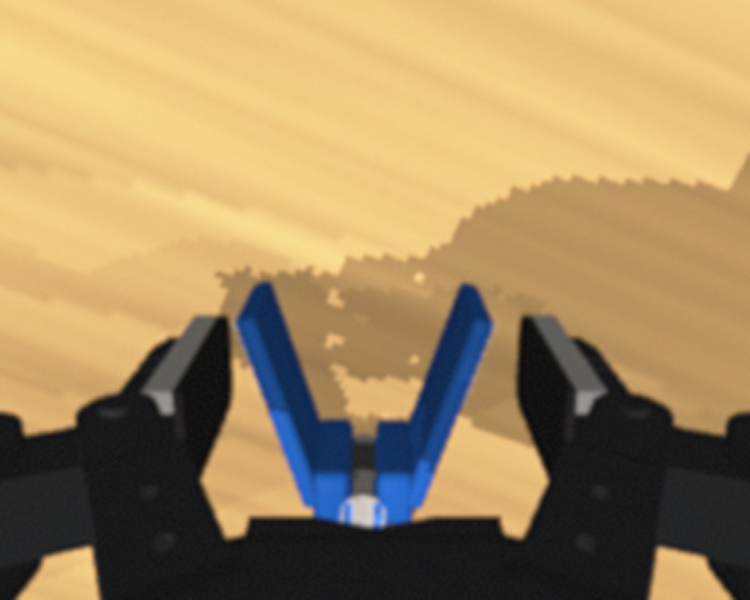

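```bash
python3 -m inch '[0.75,0,0.4,-0.2,0,0,0, 0.75,0,0.8,-0.2,0,0,0, 0.75,0,1.1,-0.2,0,0,0, 0.75,0,1.3,-0.2,0,0,0, 0.75,0,1.3,-0.2,0,0,0]'
python3 - <<'E'
from h import *
t=cam("scene");w=cam("wrist");s=ctrl.read_state();R=toolR(s);print(s["force"],s["eef_pos"])
crop(t["img"],250,140,310,190,10,"pics/s16.png");crop(w["img"],100,100,400,340,2.5,"pics/w16.png")
E
```

```text
clock: 16.5
eef_pos: [459.1, -80.9, -31.0]
tool_rot: [-1.571, 0.0, 0.403]
force: [0.2, 1.1, -1.0]
width: 64.0
[ 0.32040099  0.40182754 -0.1338747 ] [459.26486092 -80.92332983 -30.77319793]
```

View pics/s16.png

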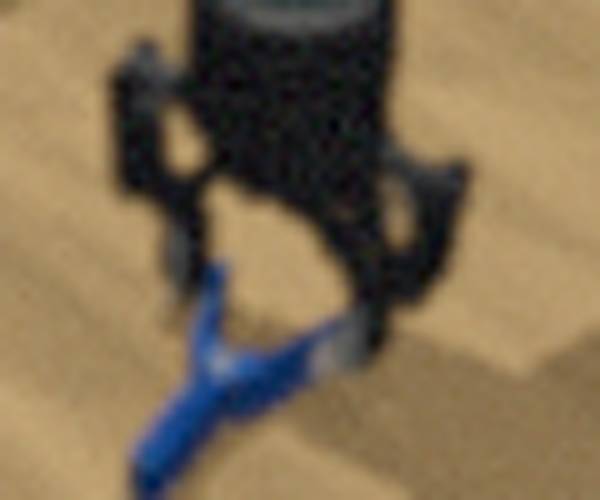

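View pics/w16.png

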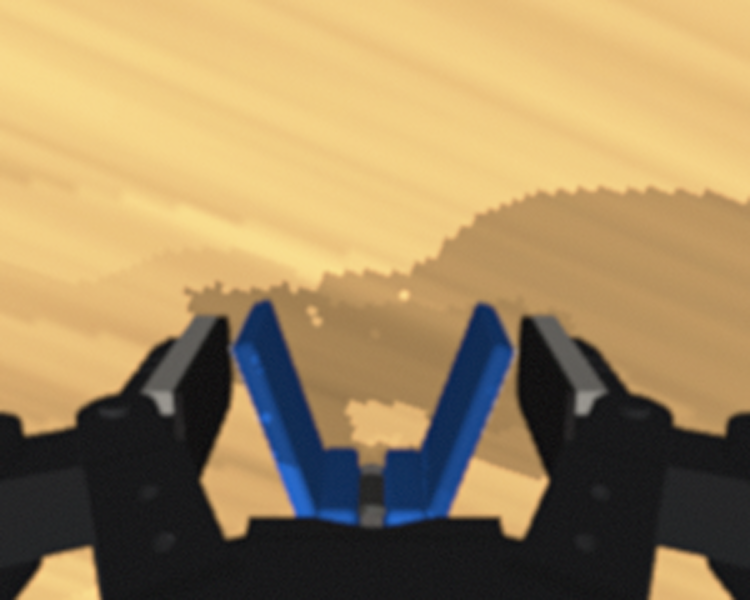

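Run:
```python
from h import *
t=cam("scene");s=ctrl.read_state();R=toolR(s);o=s["eef_pos"]
Rt=np.array(t["R"]);c=-Rt.T@t["t"]
for u,v in((250+372/10-.5,140+355/10-.5),(250+185/10-.5,140+298/10-.5)):
  r=Rt.T@np.array([(u-t["cx"])/t["fx"],(v-t["cy"])/t["fy"],1])
  for x in(-11,0,11):
    n=R[:,0];k=((o-c)@n+x)/(r@n);p=c+k*r;print(x,(R.T@(p-o)).round(1),p[2].round(1))
```

```text
-11 [-11.  -36.2  36.8] 5.5
0 [  0.  -48.   41.7] 17.3
11 [ 11.  -59.8  46.6] 29.1
-11 [-11.  -26.5 -42.5] -4.2
0 [ -0.  -38.4 -36.6] 7.7
11 [ 11.  -50.3 -30.8] 19.6
```

```bash
python3 -m inch '[0.75,0.4,0,0,0,0,0, 0.7,0.4,0,0,0,0,0, 0.6,0.4,0,0,0,0,0, 0.55,0.4,0,0,0,0,0, 0.5,0.4,0,0,0,0,0, 0.5,0.4,0,0,0,0,0, 0.5,0.4,0,0,0,0,0]'
python3 - <<'E'
from h import *
t=cam("scene");w=cam("wrist");s=ctrl.read_state();R=toolR(s);print(s["force"],s["eef_pos"])
crop(t["img"],250,140,310,190,10,"pics/s17.png");crop(w["img"],100,100,400,340,2.5,"pics/w17.png")
E
```

```text
clock: 17.35
eef_pos: [463.3, -79.5, -30.2]
tool_rot: [-1.572, -0.001, 0.402]
force: [-0.5, -0.3, 5.7]
width: 42.7
[ 0.27454397 -0.09602451  5.44681953] [463.34642326 -79.5069633  -30.18372203]
```

View pics/w17.png

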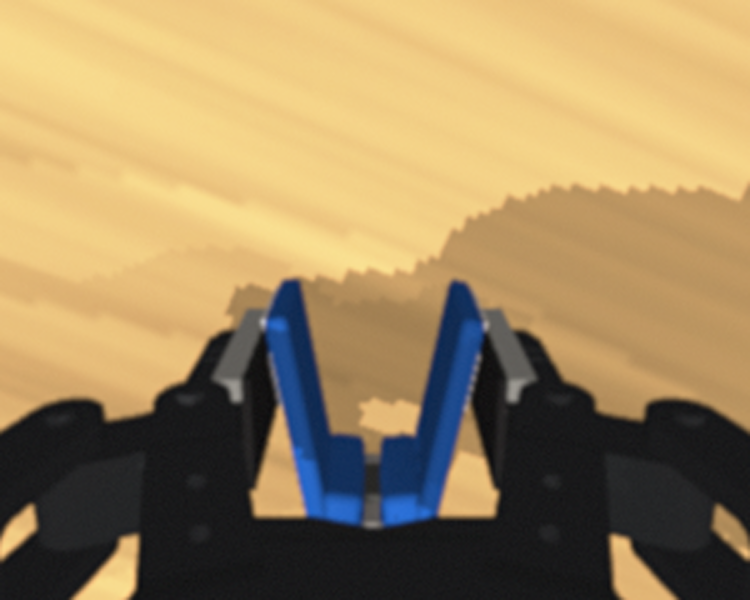

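View pics/s17.png

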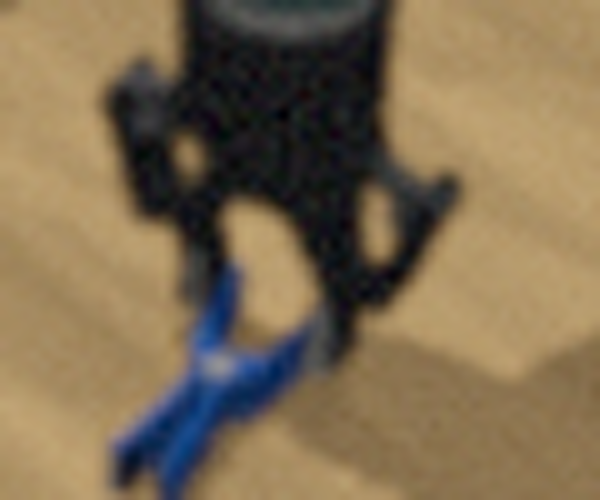

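```bash
python3 -m inch '[0.5,0,-0.3,0,0,0,0, 0.45,0,-0.4,0,0,0,0, 0.4,0,-0.4,0,0,0,0, 0.35,0,-0.5,0,0,0,0, 0.32,0,-0.5,0,0,0,0, 0.32,0,-0.5,0,0,0,0]'
python3 - <<'E'
from h import *
t=cam("scene");w=cam("wrist");s=ctrl.read_state();R=toolR(s);print(s["force"],s["eef_pos"])
crop(t["img"],250,140,310,190,10,"pics/s18.png");crop(w["img"],100,100,400,340,2.5,"pics/w18.png")
E
```

```text
clock: 18.05
eef_pos: [462.9, -79.4, -25.8]
tool_rot: [-1.571, -0.0, 0.402]
force: [0.5, -0.2, -0.8]
width: 27.6
[-0.40720575 -0.56071011 -0.23656908] [462.89581969 -79.45252384 -25.81017831]
```

View pics/w18.png

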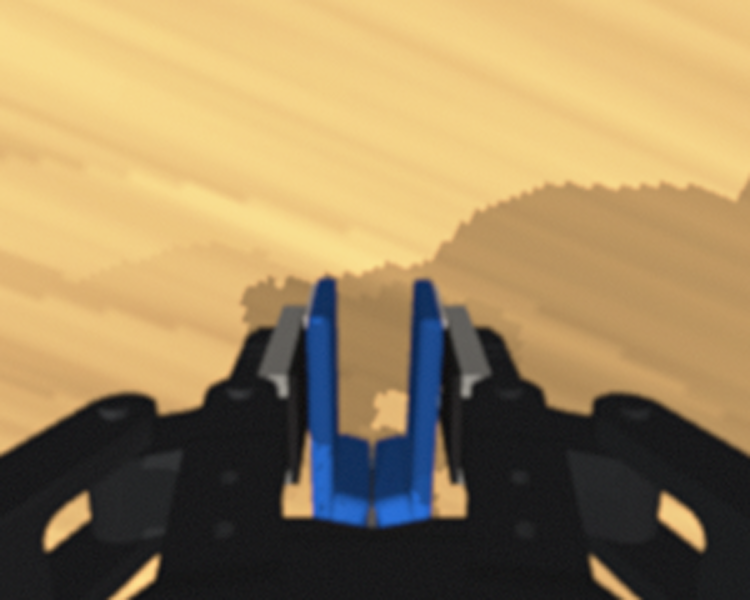

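View pics/s18.png

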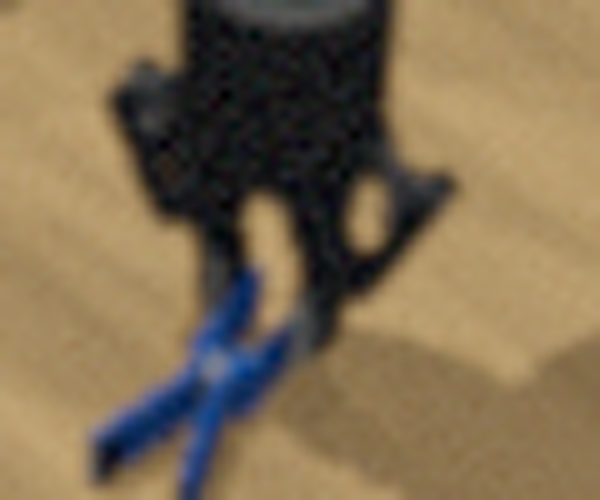

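```bash
python3 -m inch '[0.28,0,0,0,0,0,0, 0.25,0,0,0,0,0,0, 0.25,0,0,0,0,0,0, 0.25,0,0,0,0,0,0]'; python3 -m inch '[0.2,0,0,0,0,0,0, 0.2,0,0,0,0,0,0, 0.2,0,0,0,0,0,0]'
```

```text
clock: 18.55
eef_pos: [462.9, -79.5, -25.7]
tool_rot: [-1.571, -0.0, 0.402]
force: [-0.6, -0.6, -0.9]
width: 24.0
clock: 18.85
eef_pos: [463.0, -79.4, -25.7]
tool_rot: [-1.571, -0.0, 0.402]
force: [-0.5, 0.7, -0.4]
width: 23.7
```

```bash
python3 -m inch '[0.2,0,-0.5,0,0,0,0, 0.2,0,-2,0,0,0,0, 0.2,0,-4.5,0,0,0,0, 0.2,0,-8,0,0,0,0, 0.2,0,-12,0,0,0,0, 0.2,0,-15,0,0,0,0, 0.2,0,-16,0,0,0,0, 0.2,0,-16,0,0,0,0]'
python3 - <<'E'
from h import *
import pickle
t=cam("scene");w=cam("wrist");p=cam("top");s=ctrl.read_state();R=toolR(s);print(s["force"],s["eef_pos"],s["width"])
pickle.dump((t,w,p,s),open("c19.pkl","wb"))
crop(t["img"],230,110,330,190,7,"pics/s19.png");crop(w["img"],100,100,400,384,2.,"pics/w19.png");crop(p["img"],220,180,300,250,8,"pics/t19.png")
E
```

```text
clock: 19.65
eef_pos: [463.6, -79.8, 135.5]
tool_rot: [-1.573, -0.003, 0.402]
force: [-0.0, 0.1, -1.1]
width: 23.4
[ 0.0475019   0.56763807 -1.56931332] [461.7463822  -79.63339963 133.09881727] 23.387536172072995
```

View pics/s19.png

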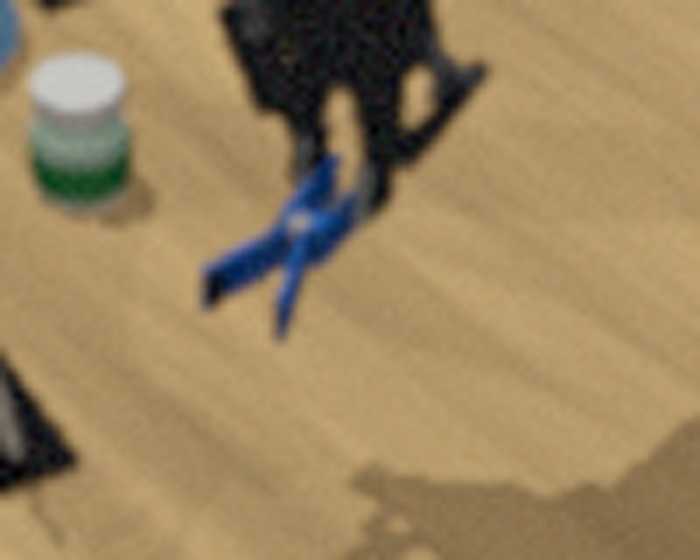

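View pics/w19.png

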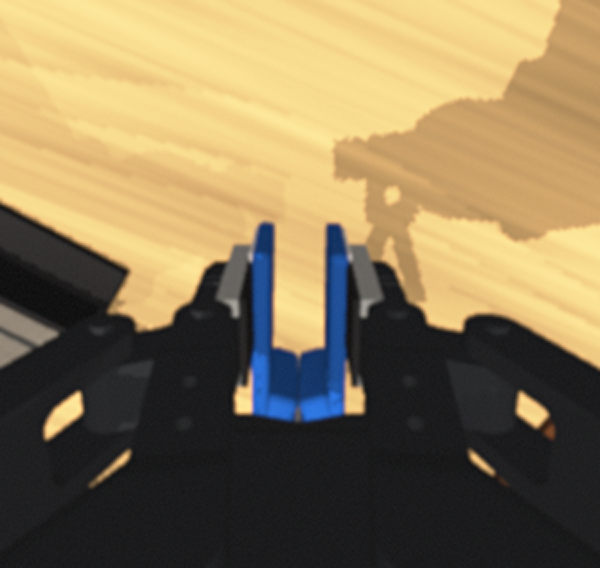

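View pics/t19.png

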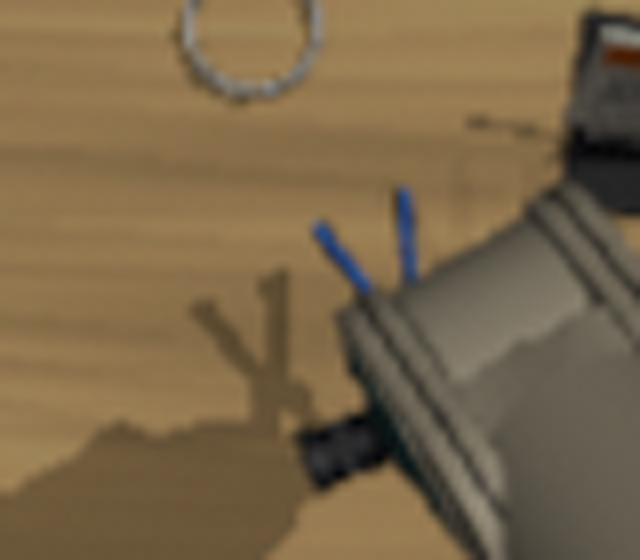

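Run:
```python
from h import *
import pickle
t,w,p,s=pickle.load(open("c19.pkl","rb"));R=toolR(s);o=s["eef_pos"];print(o)
T=lambda x,y,z:ray(p,220+x/8-.45,180+y/8-.45,z)
z=o[2]+38.7+13
a=T(318,226,z);b=T(403,188,z)
for q in(a,b,(a+b)/2):print(q.round(1),(R.T@(q-o)).round(1))
print(np.linalg.norm(a-b))
S=lambda x,y,z:ray(t,230+x/7-.45,110+y/7-.45,z)
# top corners of tip ends in scene
a=S(207,272,z);b=S(283,308,z)
for q in(a,b,(a+b)/2):print(q.round(1),(R.T@(q-o)).round(1))
# pin
print((R.T@(S(300,220,z)-o)).round(1))
```

```text
[461.7463822  -79.63339963 133.09881727]
[541.2 -26.4 184.8] [ 93.8 -51.9  18. ]
[558.5 -62.7 184.8] [ 95.6 -51.9 -22.3]
[549.8 -44.5 184.8] [ 94.7 -51.9  -2.2]
40.2795157746781
[553.8 -64.1 184.8] [ 90.7 -51.9 -21.7]
[540.8 -23.7 184.8] [ 94.5 -51.9  20.6]
[547.3 -43.9 184.8] [ 92.6 -51.9  -0.6]
[ 35.9 -51.8  -3.2]
```

```bash
cat >> h.py <<'E'
def clip(ly,lx=13.,z=115.,yaw=-7.7,off=(93,-38.7,-1)):
    m=TR+lx*EX+ly*EY+z*EZ;R=Rdown(yaw);return m-R@np.array(off),R
E
python3 -c "
from h import *
p,R=clip(129.8);print(p);o=ctrl.read_state()['eef_pos'];go(o,Rdown(52));go(o,Rdown(-7.7));go(p,R);print(ctrl.read_state()['qpos'].round(2))"
```

```text
[647.52588691  17.0152503   76.3       ]
shift cm [0. 0. 0.] turn [ 3.000e-02  6.104e+01 -1.100e-01]
shift cm [0. 0. 0.] turn [ 9.0000e-02  1.2074e+02 -9.0000e-02]
shift cm [20.89  5.64  1.62] turn [ 9.0000e-02  1.2074e+02 -9.0000e-02]
[ 0.66  0.59 -0.81  2.06  0.62  0.76  1.43]
```

```bash
python3 -m inch '[0.2,0,-0.5,0,0,4,0, 0.2,0.5,-1,0,0,10,0, 0.2,1,-1,0,0,17,0, 0.2,2,-1,0,0,24,0, 0.2,3,-1,0,0,31,0, 0.2,4,-1,0,0,38,0, 0.2,5,-1,0,0,45,0, 0.2,6,-1,0,0,52,0, 0.2,7,-1,0,0,58,0, 0.2,7.5,-1,0,0,62,0, 0.2,8,-1,0,0,65,0, 0.2,8,-1,0,0,65,0]'
python3 -c "
from h import *
p,R=clip(129.8,z=130);print(p);o=ctrl.read_state()['eef_pos'];go(p,R);print(ctrl.read_state()['qpos'].round(2),ctrl.read_state()['width'])"
```

```text
clock: 21.0
eef_pos: [536.1, -47.4, 142.7]
tool_rot: [-1.572, 0.001, -0.731]
force: [-0.3, -1.3, -0.4]
width: 23.4
[647.52588691  17.0152503   91.3       ]
shift cm [ 4.    5.12 12.25] turn [ 1.000e-01  5.581e+01 -3.000e-02]
[ 0.36  0.58 -0.49  1.88  0.37  0.78  0.51] 23.406913425670005
```

```bash
python3 -m inch '[0.2,0.3,0,1.2,0,3,0, 0.2,0.8,0,2.6,0,9,0, 0.2,1.4,0,4,0,16,0, 0.2,2,0,5.4,0,23,0, 0.2,2.5,0,6.8,0,30,0, 0.2,3,0,8.2,0,37,0, 0.2,3.4,1,9.6,0,44,0, 0.2,3.7,2,10.8,0,50,0, 0.2,4,3,11.7,0,54,0, 0.2,4,4,12.2,0,55.8,0, 0.2,4,5,12.2,0,55.8,0, 0.2,4,5,12.2,0,55.8,0]'
python3 -m inch '[0.2,0,0,0,0,0,0, 0.2,0,0,0,0,0,0]'
python3 - <<'E'
from h import *
import pickle
w=cam("wrist");t=cam("scene");p=cam("top");s=ctrl.read_state();pickle.dump((w,t,p,s),open("c20.pkl","wb"))
q,R=clip(129.8,z=115);print(s["eef_pos"]);go(q,R)
crop(t["img"],180,80,300,180,6,"pics/s20.png");crop(p["img"],200,140,330,240,6,"pics/t20.png")
E
```

```text
clock: 22.2
eef_pos: [645.5, 15.5, 91.8]
tool_rot: [-1.575, -0.002, -1.704]
force: [-0.2, 0.3, 0.1]
width: 23.6
clock: 22.4
eef_pos: [647.9, 15.4, 94.7]
tool_rot: [-1.57, -0.0, -1.706]
force: [1.4, 0.7, -0.4]
width: 23.4
[648.12452886  15.63526367  94.9931184 ]
shift cm [-0.13  1.87 -0.08] turn [-0.09 -0.06  0.  ]
```

View pics/s20.png

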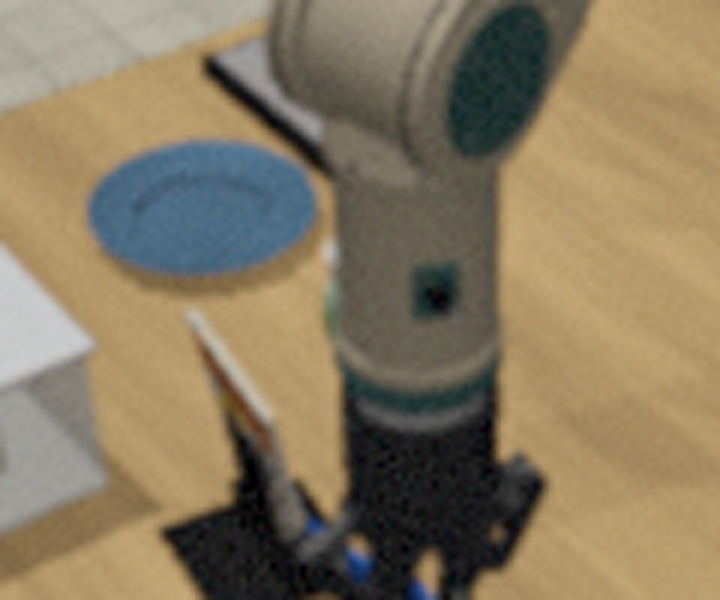

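View pics/t20.png

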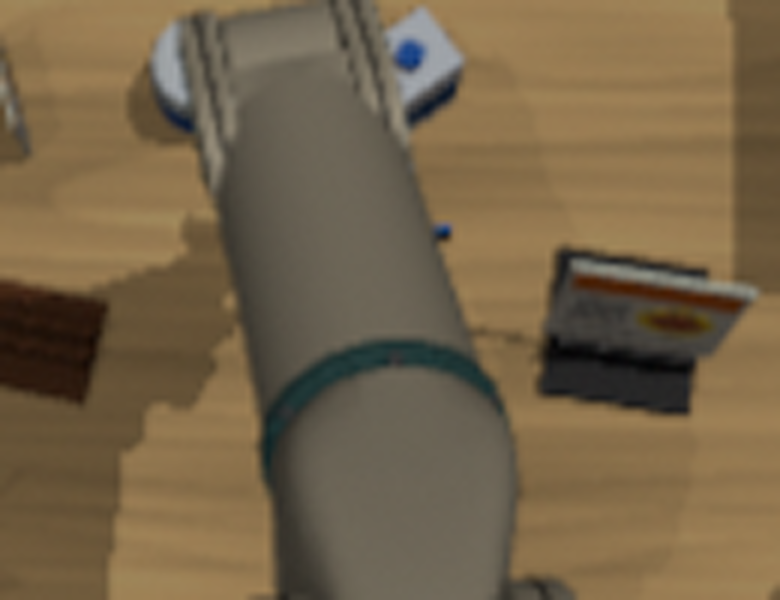

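Run:
```python
from h import *
import pickle
w,t,p,s=pickle.load(open("c20.pkl","rb"))
L=lambda q:(((q-TR)@EX).round(1),((q-TR)@EY).round(1))
T=lambda x,y,z:ray(p,200+x/6-.4,140+y/6-.4,z)
S=lambda x,y,z:ray(t,180+x/6-.4,80+y/6-.4,z)
print("top cam card top",L(T(573,261,159)),L(T(757,290,159)))
print("scene card top",L(S(275,418,159)),L(S(190,315,159)))
A=np.array([200+573/6-.4,140+261/6-.4]);B=np.array([180+275/6-.4,80+418/6-.4])
q=tri([(p,*A),(t,*B)]);print("tri near",L(q),q[2])
q=tri([(p,200+757/6-.4,140+290/6-.4),(t,180+190/6-.4,80+315/6-.4)]);print("tri far",L(q),q[2])
# bottom near corner in scene
print("bottom near scene @30",L(S(300,550,30)))
print("clip tip top",L(T(443,231,s["eef_pos"][2]+51.7)))
```

```text
top cam card top (np.float64(24.5), np.float64(52.9)) (np.float64(24.4), np.float64(-57.1))
scene card top (np.float64(17.7), np.float64(54.1)) (np.float64(22.3), np.float64(-52.6))
tri near (np.float64(21.3), np.float64(54.9)) 161.93808140600385
tri far (np.float64(23.0), np.float64(-56.3)) 157.32170550641547
bottom near scene @30 (np.float64(-0.6), np.float64(31.5))
clip tip top (np.float64(32.7), np.float64(131.1))
```

```bash
python3 -m inch '[0.2,0,0.8,0,0,0,0, 0.2,0,1.9,0,0,0,0, 0.2,1,1.9,0,0,0,0, 0.2,3,1.9,0,0,0,0, 0.2,4.5,1.9,0,0,0,0, 0.2,5.5,1.9,0,0,0,0, 0.2,6,1.9,0,0,0,0, 0.2,6,1.9,0,0,0,0, 0.2,6,1.9,0,0,0,0, 0.2,6,1.9,0,0,0,0]'
python3 - <<'E'
from h import *
import pickle
w=cam("wrist");t=cam("scene");p=cam("top");s=ctrl.read_state();pickle.dump((w,t,p,s),open("c21.pkl","wb"))
q,R=clip(29.8,lx=13.5,z=115);print(s["eef_pos"]);go(q,R)
crop(t["img"],200,110,270,180,9,"pics/s21.png");crop(p["img"],250,160,330,220,9,"pics/t21.png");crop(w["img"],0,0,512,384,1.5,"pics/w21.png")
E
```

```text
clock: 23.55
eef_pos: [640.0, -42.2, 75.5]
tool_rot: [-1.57, 0.001, -1.705]
force: [-0.9, 0.8, -1.0]
width: 23.8
[639.84029808 -42.71022984  75.39866868]
shift cm [ 3.98 -0.09  0.01] turn [-0.04  0.01 -0.01]
```

View pics/s21.png

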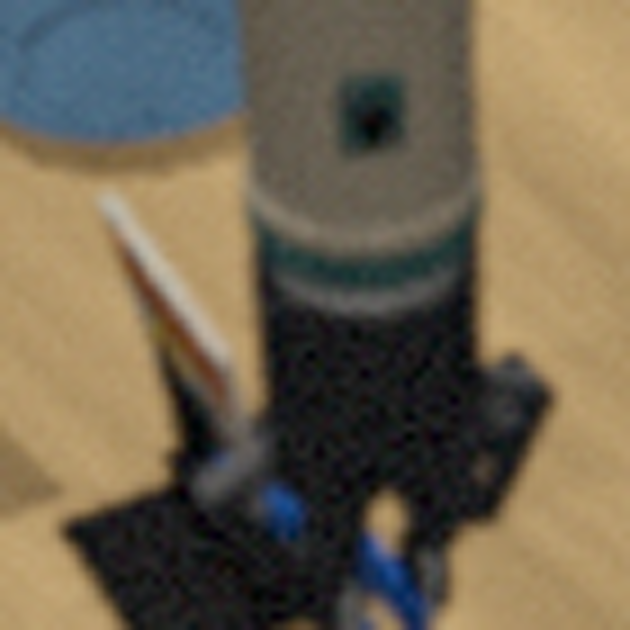

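View pics/t21.png

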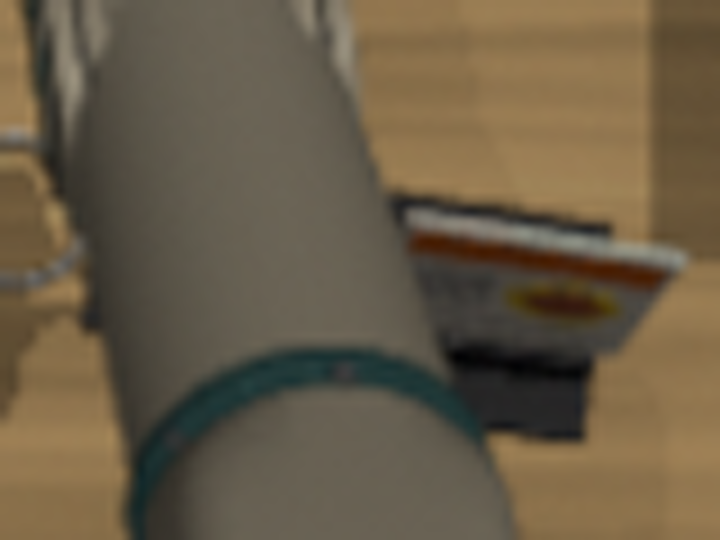

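View pics/w21.png

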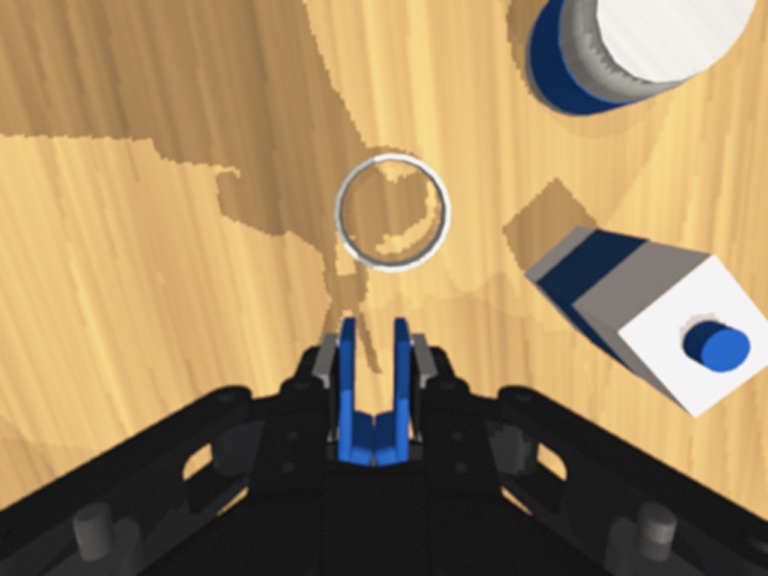

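Run:
```python
from h import *
import pickle
w,t,p,s=pickle.load(open("c21.pkl","rb"));R=toolR(s);o=s["eef_pos"]
a=cv2.resize(t["img"][110:180,200:270,::-1],None,fx=9,fy=9,interpolation=cv2.INTER_CUBIC)
def dot(X,c):
    q=proj(t,X);cv2.circle(a,(int((q[0]-200+.5)*9),int((q[1]-110+.5)*9)),3,c,-1)
for z in(-20,20):
  for y in(-26,-52): dot(o+R@[92,y,z],(0,0,255))
  dot(o+R@[64,-52,z*.6],(0,165,255))
for y in(-26,-52):dot(o+R@[36,y,0],(0,255,0))
for lx,ly,zz in((0,55,31),(20,55,159),(20,-55,159),(13,55,115)):dot(TR+lx*EX+ly*EY+zz*EZ,(255,255,0))
cv2.imwrite("pics/s21b.png",a)
```

```text
(no output)
```

View pics/s21b.png

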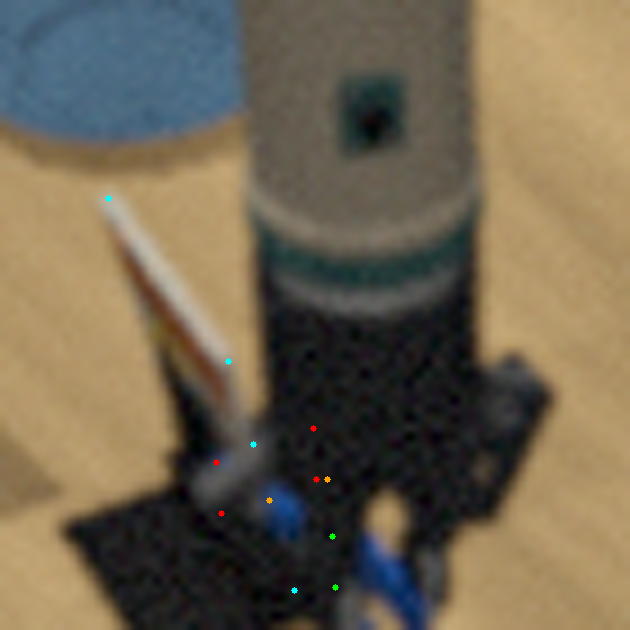

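```bash
python3 -m inch '[0.2,0.5,0,0,0,0,0, 0.2,1,0,0,0,0,0, 0.2,1.6,0,0,0,0,0, 0.2,2.2,0,0,0,0,0, 0.2,2.8,0,0,0,0,0, 0.2,3.3,0,0,0,0,0, 0.2,3.7,0,0,0,0,0, 0.2,4,0,0,0,0,0, 0.2,4,0,0,0,0,0, 0.2,4,0,0,0,0,0]'
python3 -m inch '[0.2,0,0,0,0,0,0, 0.2,0,0,0,0,0,0, 0.2,0,0,0,0,0,0]'
python3 - <<'E'
from h import *
import pickle
w=cam("wrist");t=cam("scene");p=cam("top");s=ctrl.read_state();pickle.dump((w,t,p,s),open("c22.pkl","wb"))
q,R=clip(29.8,lx=13.2,z=115,off=(93,-38.7,-.5));print(s["eef_pos"]);go(q,R)
R=toolR(s);o=s["eef_pos"]
a=cv2.resize(t["img"][110:180,190:260,::-1],None,fx=9,fy=9,interpolation=cv2.INTER_CUBIC)
cv2.imwrite("pics/s22.png",a)
crop(p["img"],250,160,330,220,9,"pics/t22.png")
E
```

```text
clock: 24.7
eef_pos: [634.4, -82.9, 75.4]
tool_rot: [-1.57, 0.0, -1.706]
force: [0.3, 0.4, -0.7]
width: 23.9
clock: 25.0
eef_pos: [634.4, -82.9, 75.4]
tool_rot: [-1.57, -0.0, -1.706]
force: [0.6, -1.0, -1.0]
width: 23.5
[634.35002945 -83.06657546  75.36814856]
shift cm [-0.09 -0.09 -0.07] turn [-0.03 -0.04  0.01]
```

View pics/s22.png

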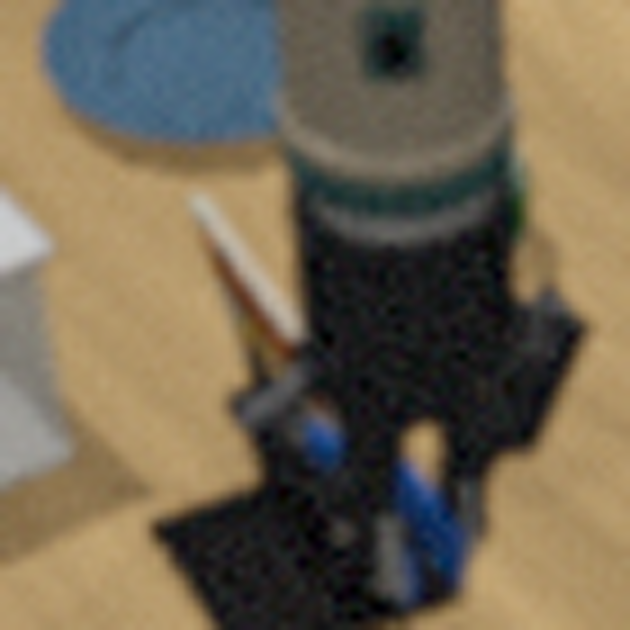

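View pics/t22.png

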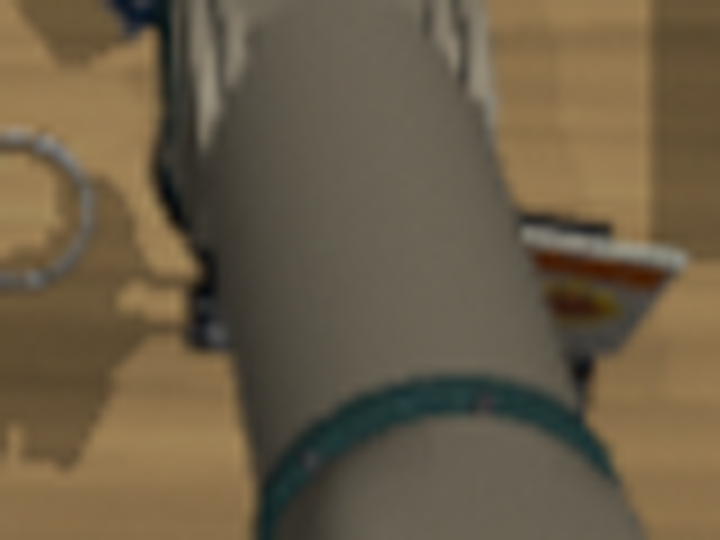

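```bash
python3 -m inch '[0.2,0,0,-0.07,0,0,0, 0.2,0,0,-0.07,0,0,0, 0.2,0,0,-0.07,0,0,0, 0.2,0,0,-0.07,0,0,0]'
python3 - <<'E'
from h import *
t=cam("scene");w=cam("wrist");s=ctrl.read_state();R=toolR(s);o=s["eef_pos"];print(s["force"],s["width"],s["clock"])
m=o+R@[93,-38.7,-.5]-TR;print("mouth local",m@EX,m@EY,m[2])
K=14
a=cv2.resize(t["img"][140:180,205:250,::-1],None,fx=K,fy=K,interpolation=cv2.INTER_CUBIC)
a=np.clip(a.astype(float)*1.6,0,255).astype(np.uint8)
def pt(X):
    q=proj(t,X);return (int((q[0]-205+.5)*K),int((q[1]-140+.5)*K))
# back jaw outer top/bottom edges: hinge -> tip
for y in(-25.7,-51.7):
    cv2.line(a,pt(o+R@[50,y,11]),pt(o+R@[92,y,22]),(0,255,0),1)
cv2.line(a,pt(o+R@[92,-25.7,22]),pt(o+R@[92,-51.7,22]),(0,255,0),1)
cv2.line(a,pt(TR+0*EX+55*EY+30*EZ),pt(TR+20*EX+55*EY+159*EZ),(255,255,0),1)
cv2.imwrite("pics/s23.png",a);crop(w["img"],60,0,460,300,2,"pics/w23.png")
E
```

```text
clock: 25.55
eef_pos: [633.7, -83.1, 75.4]
tool_rot: [-1.57, -0.0, -1.706]
force: [0.1, 0.2, 0.0]
width: 24.0
[-0.50098297 -1.00768135 -0.13626887] 23.370984025719984 25.65
mouth local 13.095878050742312 28.71772574286543 114.09818566114873
```

View pics/s23.png

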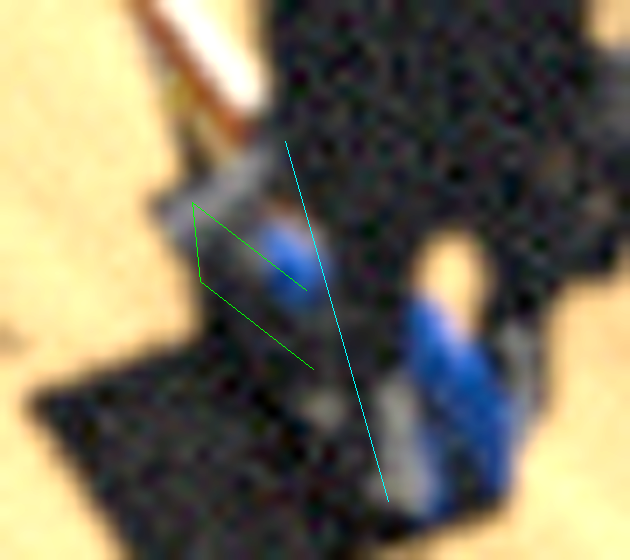

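View pics/w23.png

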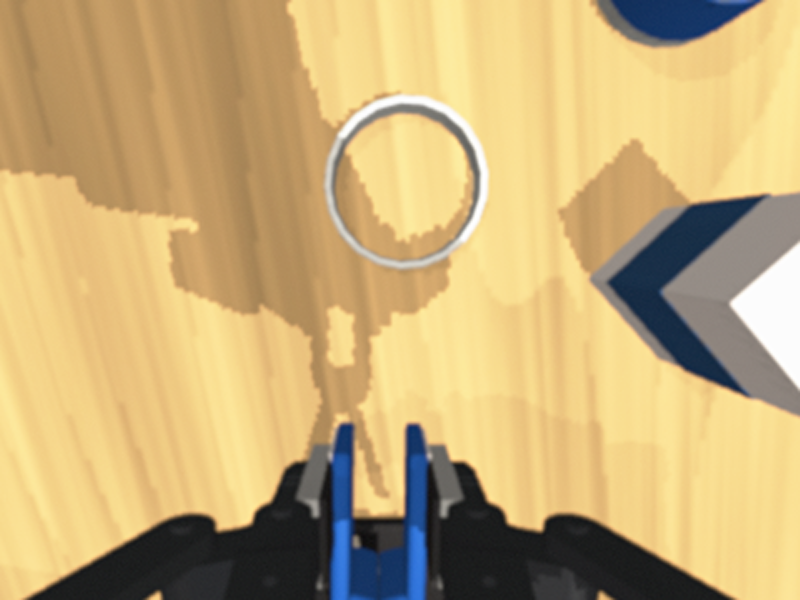

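Run:
```python
from h import *
t=cam("scene");s=ctrl.read_state();R=toolR(s);o=s["eef_pos"]
K=14
a=cv2.resize(t["img"][140:183,205:250,::-1],None,fx=K,fy=K,interpolation=cv2.INTER_CUBIC)
a=np.clip(a.astype(float)*2.2,0,255).astype(np.uint8)
def pt(X):
    q=proj(t,o+R@np.array(X,float));return (int((q[0]-205+.5)*K),int((q[1]-140+.5)*K))
for sg,c in((1,(0,255,0)),(-1,(0,255,255))):
  for y in(-25.7,-51.7):
    cv2.line(a,pt([36,y,0]),pt([92,y,20*sg]),c,1)
    cv2.line(a,pt([36,y,9*sg]),pt([-15,y,11*sg]),c,1)
  cv2.line(a,pt([92,-25.7,20*sg]),pt([92,-51.7,20*sg]),c,1)
for z in(-18,18):
  for x in(-11,11): cv2.line(a,pt([x,-35,z]),pt([x,-75,z]),(255,0,255),1)
cv2.imwrite("pics/s24.png",a)
```

```text
(no output)
```

View pics/s24.png

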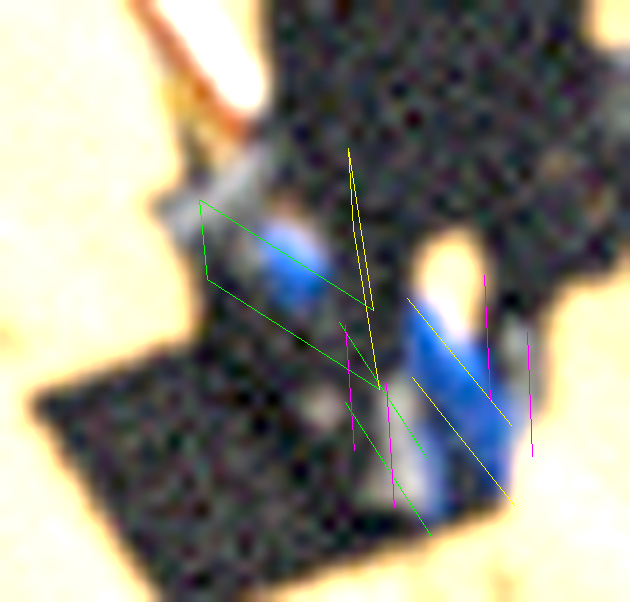

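Run:
```python
from cell import ctrl, finish_job
s=ctrl.read_state();print(s["clock"],s["force"],s["width"]);print(finish_job())
```

```text
25.7 [ 0.18410331 -0.18598215 -0.79280474] 23.885453281170523
the job is handed in; nothing more can be done
None
```

I handed the job in at 25.7 s. The card stands in the stand's trough, leaning on the backrest. The gripper is holding the clip squeezed open around the card's left edge, as seen from the robot.

**Card:** It leans back about 9° and sits centred within about 1 mm along the trough. In the pictures it did not move while the clip came in.

**Clip:** The fingers stall at a reading of about 24 mm. That fits the 26 mm stop, because the 5 mm card also read about 2.5 mm low, and the handles looked parallel. By the arm's pose:
- The jaw tips reach about 26 mm past the card's edge.
- The clip's middle is about 114 mm above the table, so most of it is above the 102 mm backrest top, though its underside is about level with it. The tips stop about 4 mm short of the backrest's side.
- The card lies within about 1 mm of the middle of the opening, which leaves roughly 5 mm clear on each side.

The final force reading was under 1 N.

**Checks that disagreed or were incomplete:**
- **Finger length:** The pictures showed the fingertips about 35–45 mm short of the reported TCP. The card was therefore gripped only near its top edge. My first try at closing on the clip passed above its handles without touching it, so I lowered the arm further and gripped properly. The force briefly read 5.7 N upward, probably the fingertips touching the table.
- **Card position:** The top and scene cameras differed by up to about 7 mm on where the card's top edge is. I used the wrist camera's value, which lies between them and agrees with the arm poses.
- **Front jaw:** The gripper hid the front jaw and most of the back one at the end. The centring and clearance above therefore rest on the arm's pose, the low force and the card not moving, not on a direct view.

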